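Empty the rinse basket into the findings box

TASK

Put the rinsed beads away: open the lid of the findings box right up, lift the wire basket out of the rinse tub level, and tip it with its spout held low over the box so that all six beads roll out through the spout into the large empty bay. Then hang the empty basket back in the tub by its loops, level and the same way round, and shut the box. Spill no bead, do not pour among the rings in the small bay, and leave the pots and tools around where they stand.

Things in the scene. Friction and masses are not known exactly. Their poses are not given: they have to be found in the camera images.
- basket: steel wire-mesh basket, loose, 0.22 kg, floor x -49 to 18 mm by 86 mm, rim 45 mm high. Origin: underside of floor; x to the spout, z up. From x = 18 mm the floor rises 21.8 degrees to the spout: beads stay in while level, roll out at 40 to 50 degrees spout down. A wire hanging loop on either side (x -40 to 20, y to +-72 mm, underside 44 mm up); a rigid wire bail spans it in y (y +-45, 107 mm high)
- basket_grip (a point): centre of the basket's flat wooden grip on the bail, 104 mm above the basket's origin: 12 mm thick along the basket's x, 46 mm along its y, 24 mm high; axes as the basket's. Held from above across its 12 mm, tilting about its long direction (y) pours
- spout_tip (a point): middle of the spout's lower edge, 78 mm ahead of and 26 mm above the basket's origin; axes as the basket's. The side walls close in from x = 25 mm to the spout, 45 mm wide, open in front and above; beads that jam there come free when the basket is rocked
- rinse_tub: open rectangular steel tub, fixed, 176 mm (its x) by 114 mm (its y), 61 mm high over the rolled rim, walls 3 mm. Origin: centre of its underside, x the long way, to where the spout points.
- tub_seat (a point): where the basket's origin lies when it hangs in the tub: 13 mm back in the tub's x, 17 mm above the tub's underside; axes as the tub's, x to where the spout points. Play about 14 mm either way in x, 8 mm in y
- findings_box: wooden box, fixed, 128 mm deep (x) by 178 mm wide (y), 46 mm high without lid, walls and floor 5 mm. Origin: centre of its underside; front to -x. A 4 mm divider, 34 mm high above the floor, at y = 32 mm parts a large empty bay (to -y) from a small bay with three rings (to +y)
- box_bay (a point): centre of the floor of the large bay, 27 mm towards -y of the box's origin and 5 mm up; the bay is 118 mm (x) by 114 mm (y) and reaches 41 mm up to the rim; axes as the box's
- box_lid (a joint): the box's lid (6 mm thick, as large as the box; opened up it stands like a wall behind the bay, 174 mm high), hinged along the far (+x) rim: 0 shut, grows as it opens, stop at 1.62 rad; stiff hinge (friction about 0.11 N m), stays where it is left
- lid_knob (a point): centre of the brass ball knob (18 mm dia) on the lid's outside, 28 mm above the lid's underside, 114 mm from the hinge line, in the middle of the front. Its x and z axes turn with the lid. Pinched along the hinge line (the box's y) the ball can turn between the fingers
- lid_hinge (a point): middle of the hinge line (along the box's y), at the lid's underside, 64 mm behind the box's origin and 46.5 mm up
- bead0: one of six like bright metal beads (balls, 14 mm dia, drilled through, 14 g) that start in the basket; origin: its centre
- bead1: one of six like bright metal beads (balls, 14 mm dia, drilled through, 14 g) that start in the basket; origin: its centre
- bead2: one of six like bright metal beads (balls, 14 mm dia, drilled through, 14 g) that start in the basket; origin: its centre
- bead3: one of six like bright metal beads (balls, 14 mm dia, drilled through, 14 g) that start in the basket; origin: its centre
- bead4: one of six like bright metal beads (balls, 14 mm dia, drilled through, 14 g) that start in the basket; origin: its centre
- bead5: one of six like bright metal beads (balls, 14 mm dia, drilled through, 14 g) that start in the basket; origin: its centre
- pumice_pot: white screw pot with a blue-green lid, 56 mm dia, 70 mm high, standing between tub and box; loose, to be left alone
- flux_pot: white screw pot with a black lid, 49 mm dia, 52 mm high, standing between tub and box; loose, to be left alone
- burnisher: turned wooden burnisher standing upright, 27 mm dia, 166 mm high, at the back; loose, to be left alone
- polish_pot: white screw pot with a red lid, 62 mm dia, 48 mm high; loose, to be left alone
- masking_tape: roll of masking tape lying flat, 98 mm dia, 25 mm high; loose, to be left alone
Mind the look-alikes: they are no part of the job. There is more than one size of the findings_box; the job needs the larger.

How it is judged:
By the outcome, as a careful person would: the job done as asked, in the order asked, and still so for the second after the job is handed in, with the robot touching nothing.
It also fails if it takes over 72 s, if anything falls off the work surface, if the arm or the gripper's body presses on something with over 40 N, if the wrist force passes 120 N, or if a joint passes its speed limit or range.

ROBOT

A 6-joint arm with a two-finger parallel gripper is mounted at the origin on a cart in front of the work surface, level with it; the furniture and walls round the work are solid. World frame = base frame: x ahead of the robot, y to its left, z up, the work surface at z = 0. Lengths are in mm, angles in rad, forces in N, time in s.
With the tool pointing down it reaches from about 225 to 875 mm from the base axis. Payload 3.4 kg.
Tool frame: the origin (TCP) lies on the centre line of the jaws, within the pads' length; the fingertips stand 8 mm ahead of it and the grasp point (between the pads) lies 11 mm behind it (tcp_to_tips is the distance from the TCP to the fingertips, in mm); z points along the fingers, y is the line along which they close (so a half turn about z gives the same grasp; the last joint's range is limited). The gripper opens to 85 mm and grips with 20 to 120 N. Pads are 22 mm wide; open, the fingers measure 114 mm over their backs; the gripper's body (76 mm by 85 mm) begins 54 mm behind the grasp point. The pads swing forward as they close: fully open they stand 13 mm farther back than shut.
Start: joints at [-1.368, 0.276, 1.505, -0, 1.361, -0.121], TCP at [182.949, -545.157, 202.028] pointing down, gripper open.
Joint ranges: [-2.89, 2.89], [-0.75, 2.08], [0.22, 2.7], [-1.18, 4.32], [0.11, 2.71], [-2.7, 2.7]. Speed limits (rad/s): [2.57, 2.57, 3.14, 3.14, 3.14, 3.14].

INTERFACE

Orientations are given as [roll, pitch, yaw] about the fixed x, y, z axes, in that order (R = Rz(yaw) Ry(pitch) Rx(roll)).
In Python, from plant import get_obs, read_camera, camera_model, finish_job, tcp_to_tips gives the robot as it stands.
- The arm moves only by the tool drive_tool, never from a script. Its argument "commands" is a list of rows, each a list of 3 entries, a list of its own where there are three numbers: the shift along the tool's x, y, z in mm, then the turn, a rotation vector about the tool's x, y, z in rad, then the opening, from 0 (shut) to 1 (fully open). A call has 1 to 20 rows; each row shifts and turns the commanded pose from where the row before left it, along the tool's axes as they then stand; what a row does not reach is not made up. A row lasts 1/8 s, in which the tool goes at most 62.5 mm and 10.7 degrees, less where a joint would pass 70% of its speed; a pose out of reach is approached as far as the arm can. A call with a gripper value outside its range is refused whole. The fingers move at their own pace and stop on an object; "newtons" is the grip in N (left out, the last holds). Time passes only in rows, so rows that do not move let the fingers close. It gives the time, the measured TCP pose, the force, the opening and the grip force at its end, in the units of the state.
- get_obs(): the state, without advancing time (a new reading comes with each control period).
- read_camera(name): name is "scene" or "side" or "wrist"; returns the picture (400x640x3 uint8, red, green, blue); there is no depth.
- camera_model(name): a dict with "fov_y" (degrees; the focal length in pixels is half the picture's height over the tangent of half this angle, whatever the lens; pixels are square), "cx", "cy" (the principal point, pixels), "rvec" (rotation vector, rad) and "tvec" (3), from world to camera coordinates, as OpenCV has them; the wrist camera has in their place "tool_from_camera" (4x4, takes a point from camera to tool coordinates, whose origin is the TCP and whose axes are the flange's). Camera axes: x right, y down, z forward; pixel columns grow to the right and rows downward; lengths in mm; the calibration is good to about 2 mm. A picture is of the moment at which its call begins: read the wrist's pose just before it. camera_model takes no time and is no camera call.
- finish_job(): hands the job in; it is judged then, once.
The state is a dict: "time_s": time; "q": joint angles; "qvel": joint speeds; "effort": joint torques, N m; "tool_pos": TCP position; "eef_rot": TCP orientation; "force": force on the tool from outside, world axes, zero at the start; "moment": the same for the moment, N m; "opening": finger opening in mm; "finger_force": force on a finger pad.
Only numpy, scipy, OpenCV 4.12 (cv2) and the standard library are available. Lean on these libraries where they do the work, as an engineer would, in place of code of your own. Each camera call takes 0.05 s, during which the arm holds its last target. There are 200 camera calls.

## Working session

There is one attempt and no reset: what is moved stays moved. The work goes in short steps, Python scripts to look and compute and a tool call to move; the robot and the scene stay as the last step left them, time stands still between calls to the robot, and variables do not carry over. Pictures are saved under pics/ and viewed, at most 10 in all, crops included, and the job is handed in when it is done.

Besides the shell and the picture viewer there is one more tool, called after "Call:" in YAML: its name, and indented under it one key for each argument. drive_tool: Moves the arm, as the interface text tells. Its arguments: {"type":"object","properties":{"commands":{"type":"array","items":{"type":"array"}},"newtons":{"type":"number"}},"required":["commands"]}

```bash
ls; mkdir -p pics
python3 - <<'E'
from plant import *
import cv2
print(get_obs(), tcp_to_tips)
for n in("scene","side","wrist"):
    m=camera_model(n); print(n,m)
    cv2.imwrite(f"pics/{n}0.png",read_camera(n)[...,::-1])
E
```

```text
pics
{'time_s': 0.0, 'q': array([-1.36801758e+00,  2.76610828e-01,  1.50613751e+00, -7.03279286e-06,
        1.36068759e+00, -1.21023443e-01]), 'qvel': array([-5.91054749e-04, -3.86630478e-04,  9.45452225e-04,  4.31687938e-04,
        1.26081886e-03,  4.66756086e-05]), 'effort': array([-1.88782642e-04, -4.16778553e+01, -2.45807004e+01, -1.62004071e-04,
        1.13190670e-02, -2.69476942e-05]), 'tool_pos': array([ 182.81181199, -544.55433772,  201.12898429]), 'eef_rot': array([-3.13976203e+00, -2.15709663e-04,  3.23803466e-01]), 'force': array([-0.47382288,  0.06554271,  0.38475992]), 'moment': array([ 0.00391123,  0.00291402, -0.01914641]), 'finger_force': 0.0, 'opening': 85.24241023783682} 8.0
scene {'fov_y': 42.036510075590755, 'cx': 318.19588018093935, 'cy': 195.36483287349103, 'rvec': array([ 1.11283214, -2.05233597,  1.2817373 ]), 'tvec': array([ 253.35427684,  308.9838687 , 1425.29999207])}
side {'fov_y': 47.30101765767992, 'cx': 321.82797928931103, 'cy': 201.52846155717606, 'rvec': array([ 0.22229119, -2.53526835,  1.68642032]), 'tvec': array([ 498.97506668,  141.71562555, 1571.38313852])}
wrist {'fov_y': 70.18002940013656, 'cx': 324.11947661946033, 'cy': 201.42482072561788, 'tool_from_camera': array([[-2.44633713e-04, -9.66087074e-01, -2.58216393e-01,
         6.56911676e+01],
       [ 9.99999896e-01, -1.37282512e-04, -4.33771170e-04,
        -9.20073962e-01],
       [ 3.83612126e-04, -2.58216472e-01,  9.66087008e-01,
        -1.73186343e+02],
       [ 0.00000000e+00,  0.00000000e+00,  0.00000000e+00,
         1.00000000e+00]])}
```

View pics/scene0.png

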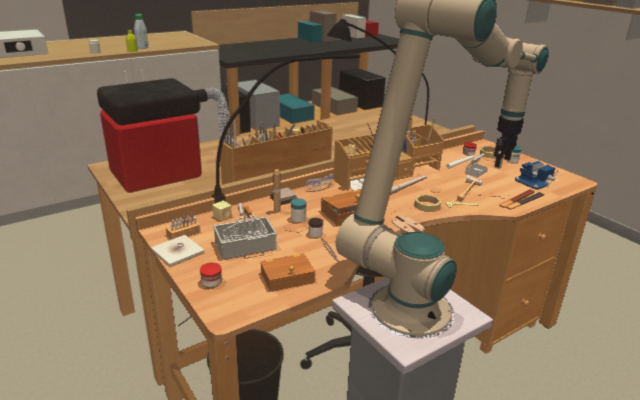

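View pics/side0.png

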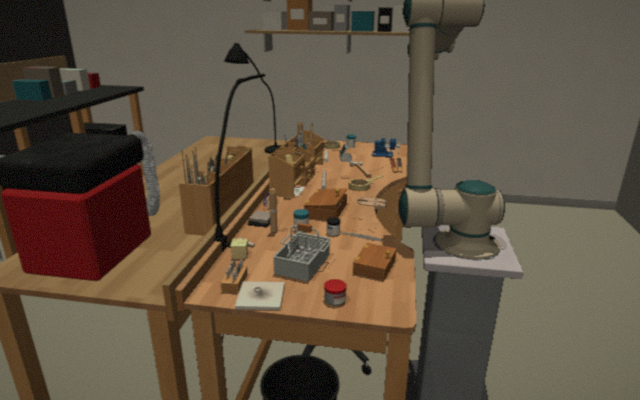

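The scene picture shows the tub at about (245,238), two wooden boxes at (288,272) and (348,206), and pots at (299,210) and (315,228). I'll enlarge crops of both views.

Run:
```python
import cv2
a=cv2.imread("pics/scene0.png")[170:300,195:395]; cv2.imwrite("pics/sc1.png",cv2.resize(a,None,fx=4,fy=4,interpolation=cv2.INTER_CUBIC))
a=cv2.imread("pics/side0.png")[180:310,215:415]; cv2.imwrite("pics/sd1.png",cv2.resize(a,None,fx=4,fy=4,interpolation=cv2.INTER_CUBIC))
```

```text
(no output)
```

View pics/sc1.png

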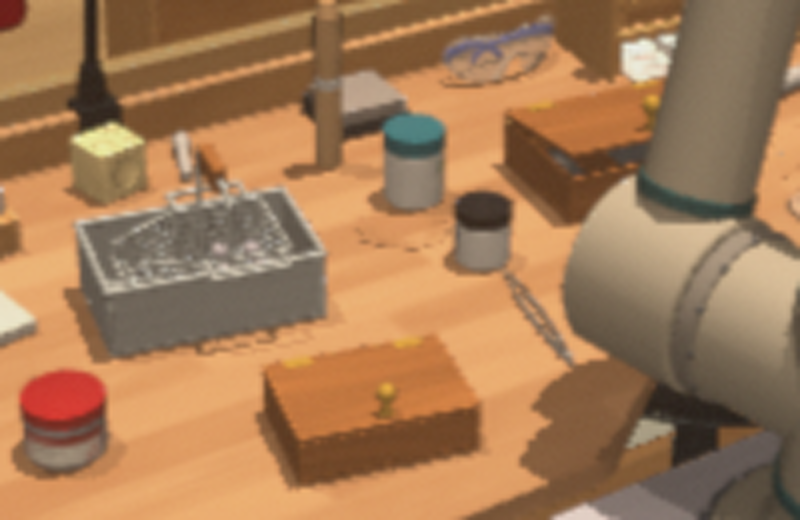

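View pics/sd1.png

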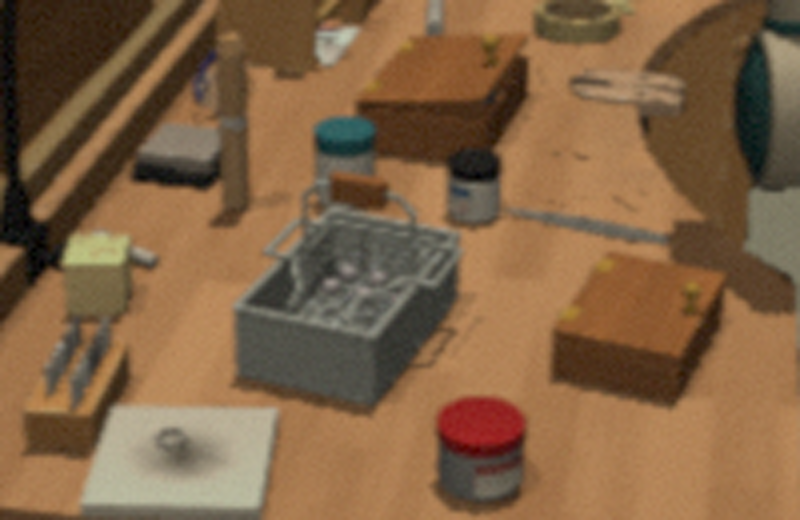

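The crops show: side view — tub rim corners (237,308), (378,338), (460,235), (330,208), grip (358,190); larger box lid corners (418,33), (525,38), (487,125), (360,103), knob (490,50). Fit poses.

```bash
cat > h.py <<'E'
from plant import *
import cv2, numpy as np
from scipy.spatial.transform import Rotation as R
from scipy.optimize import least_squares
def proj(n,P,T=None):
    m=camera_model(n); f=200/np.tan(np.radians(m['fov_y']/2))
    P=np.atleast_2d(np.array(P,float))
    if n=="wrist":
        tp,tr=T; X=np.linalg.inv(m['tool_from_camera']); 
        t=R.from_euler('xyz',tr).inv().apply(P-tp); c=t@X[:3,:3].T+X[:3,3]
    else: c=R.from_rotvec(m['rvec']).apply(P)+m['tvec']
    return np.c_[m['cx']+f*c[:,0]/c[:,2], m['cy']+f*c[:,1]/c[:,2]]
def ray(n,uv,z,T=None):
    "world point at height z seen at pixel uv"
    return least_squares(lambda p:(proj(n,[p[0],p[1],z],T)[0]-uv),[450,300]).x
def fit(obs,x0,T=None):
    "obs: (cam, local pt, pixel); fits x,y,yaw on table"
    def r(p):
        A=R.from_euler('z',p[2]).as_matrix(); o=[]
        for n,l,uv in obs: o+=list(proj(n,A@np.array(l,float)+[p[0],p[1],0],T)[0]-uv)
        return o
    s=least_squares(r,x0,loss='soft_l1'); return s.x, np.round(np.array(r(s.x)).reshape(-1,2),1)
SC=lambda u,v:np.array([195+u/4,170+v/4])
SD=lambda u,v:np.array([215+u/4,180+v/4])
E
python3 - <<'E'
from h import *
for k,c in dict(tub=[(237,308),(378,338),(460,235),(330,208)]).items():
    print(k,[ray("side",SD(*p),61).round() for p in c])
print("tubscene",[ray("scene",SC(*p),61).round() for p in [(78,222),(287,190),(324,255),(112,292)]])
print("grip side",ray("side",SD(358,190),121).round())
print("box",[ray("side",SD(*p),52).round() for p in [(418,33),(525,38),(487,125),(360,103)]])
print("boxscene",[ray("scene",SC(*p),52).round() for p in [(508,112),(575,178)]])
print("knob",ray("side",SD(490,50),74).round())
for n,p in dict(pum=(345,133),flux=(474,165)).items(): print(n,ray("side",SD(*p),70 if n=='pum' else 52).round())
print("burn",ray("side",SD(232,40),166).round(),ray("side",SD(230,215),0).round())
print("small",[ray("side",SD(*p),45).round() for p in [(610,255),(725,270),(683,355),(555,330)]])
E
```

```text
tub [array([595., 319.]), array([484., 342.]), array([450., 173.]), array([563., 145.])]
tubscene [array([595., 310.]), array([553., 141.]), array([447., 167.]), array([484., 331.])]
grip side [522. 228.]
box [array([ 565., -285.]), array([ 454., -291.]), array([462., -65.]), array([587., -94.])]
boxscene [array([ 590., -107.]), array([458., -86.])]
knob [ 478. -196.]
pum [578.  16.]
flux [461.  22.]
burn [668.  52.] [675.  56.]
small [array([331., 155.]), array([240., 164.]), array([267., 299.]), array([362., 280.])]
```

```bash
cat >> h.py <<'E'
def go(pos,yaw,n,pitchturn=0,start=None):
    "rows from current pose to pos, tool down at yaw then turned pitchturn about tool x"
    o=get_obs(); p0,r0=start or (o['tool_pos'],R.from_euler('xyz',o['eef_rot']))
    r1=R.from_euler('xyz',[np.pi,0,yaw])*R.from_rotvec([pitchturn,0,0])
    rv=(r0.inv()*r1).as_rotvec(); d=(np.array(pos,float)-p0)/n; r=r0
    for i in range(n):
        print([list(np.round(r.inv().apply(d),1)),list(np.round(rv/n,3))]); r=r*R.from_rotvec(rv/n)
    return (np.array(pos,float),r1)
def T():
    o=get_obs(); return o['tool_pos'],o['eef_rot']
def shot(n,name):
    t=T(); im=read_camera(n)[...,::-1]; cv2.imwrite(f"pics/{name}.png",im); np.save(f"pics/{name}.npy",np.array(t)); return im
E
python3 -c "
from h import *
go([430,-185,230],-0.14,10)"
```

```text
[[np.float64(34.9), np.float64(-26.2), np.float64(-2.8)], [np.float64(-0.0), np.float64(0.0), np.float64(0.046)]]
[[np.float64(33.6), np.float64(-27.8), np.float64(-2.8)], [np.float64(-0.0), np.float64(0.0), np.float64(0.046)]]
[[np.float64(32.3), np.float64(-29.4), np.float64(-2.8)], [np.float64(-0.0), np.float64(0.0), np.float64(0.046)]]
[[np.float64(30.9), np.float64(-30.8), np.float64(-2.8)], [np.float64(-0.0), np.float64(0.0), np.float64(0.046)]]
[[np.float64(29.4), np.float64(-32.2), np.float64(-2.8)], [np.float64(-0.0), np.float64(0.0), np.float64(0.046)]]
[[np.float64(27.9), np.float64(-33.6), np.float64(-2.8)], [np.float64(-0.0), np.float64(0.0), np.float64(0.046)]]
[[np.float64(26.3), np.float64(-34.8), np.float64(-2.8)], [np.float64(-0.0), np.float64(0.0), np.float64(0.046)]]
[[np.float64(24.7), np.float64(-36.0), np.float64(-2.9)], [np.float64(-0.0), np.float64(0.0), np.float64(0.046)]]
[[np.float64(23.0), np.float64(-37.1), np.float64(-2.9)], [np.float64(-0.0), np.float64(0.0), np.float64(0.046)]]
[[np.float64(21.2), np.float64(-38.1), np.float64(-2.9)], [np.float64(-0.0), np.float64(0.0), np.float64(0.046)]]
```

Call:
drive_tool:
  commands:
    - [[34.9, -26.2, -3], [0, 0, 0.046], 1]
    - [[33.6, -27.8, -3], [0, 0, 0.046], 1]
    - [[32.3, -29.4, -3], [0, 0, 0.046], 1]
    - [[30.9, -30.8, -3], [0, 0, 0.046], 1]
    - [[29.4, -32.2, -3], [0, 0, 0.046], 1]
    - [[27.9, -33.6, -3], [0, 0, 0.046], 1]
    - [[26.3, -34.8, -3], [0, 0, 0.046], 1]
    - [[24.7, -36, -3], [0, 0, 0.046], 1]
    - [[23, -37.1, -3], [0, 0, 0.046], 1]
    - [[21.2, -38.1, -3], [0, 0, 0.046], 1]
    - [[0, 0, 0], [0, 0, 0], 1]
    - [[0, 0, 0], [0, 0, 0], 1]

```text
time_s: 1.65
tool_pos: [429.0, -185.2, 231.7]
eef_rot: [3.141, 0.001, -0.135]
force: [-0.5, 0.1, -0.2]
opening: 85.7
finger_force: 0.0
```

Run:
```python
from h import *
shot("wrist","w1"); print(T())
```

```text
(array([ 428.84372882, -185.57897737,  231.74648286]), array([ 3.14108149e+00,  8.10740779e-04, -1.36394365e-01]))
```

View pics/w1.png

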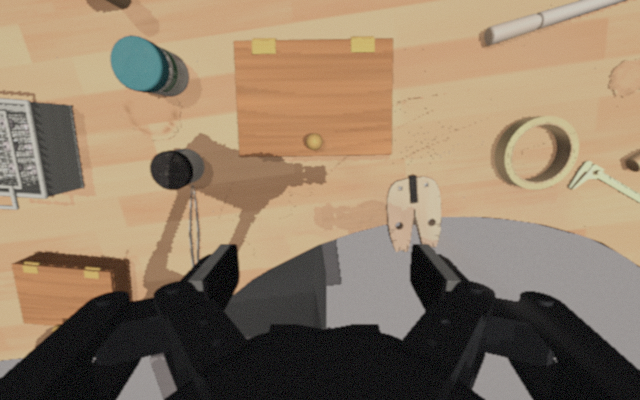

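The wrist view shows the large box: lid corners (235,41), (393,39), (392,155), (240,155), knob (314,141); pumice lid (140,65), flux lid (172,170); tub at the left edge.

Run:
```python
from h import *
t=np.load("pics/w1.npy")
o=[("wrist",l,uv) for l,uv in [((64,89,52.5),(235,41)),((64,-89,52.5),(393,39)),((-64,-89,52.5),(392,155)),((-64,89,52.5),(240,156)),((-50,0,74.5),(314,141))]]
p,r=fit(o,[514,-186,-.14],t); print(p.round(3),r)
Rz=R.from_euler('z',p[2]).as_matrix(); kn=Rz@[-50,0,74.5]+[p[0],p[1],0]
print("knob",kn, ray("wrist",(314,141),74.5,t))
print("pum",ray("wrist",(137,64),70,t),"flux",ray("wrist",(170,171),52,t))
# gripper above knob, then down: grasp point = TCP +11 up ; want grasp 3mm above ball centre
go([kn[0],kn[1],140],p[2],4); go([kn[0],kn[1],74.5+3-11],p[2],1,(np.array([kn[0],kn[1],140]),R.from_euler('xyz',[np.pi,0,p[2]])))
```

```text
[ 5.23094e+02 -1.85456e+02 -1.28000e-01] [[-1.6 -0.9]
 [ 0.5 -0.2]
 [-4.3 -0.1]
 [ 2.8  0. ]
 [ 0.5  4.1]]
knob [ 473.50326163 -179.07020508   74.5       ] [ 478.1142306  -179.20583525]
pum [584.13214289  -1.7091487 ] flux [465.02877971   4.96138356]
[[np.float64(10.9), np.float64(-3.1), np.float64(22.9)], [np.float64(0.0), np.float64(0.0), np.float64(-0.002)]]
[[np.float64(10.9), np.float64(-3.1), np.float64(22.9)], [np.float64(0.0), np.float64(0.0), np.float64(-0.002)]]
[[np.float64(10.9), np.float64(-3.1), np.float64(22.9)], [np.float64(0.0), np.float64(0.0), np.float64(-0.002)]]
[[np.float64(10.9), np.float64(-3.1), np.float64(22.9)], [np.float64(0.0), np.float64(0.0), np.float64(-0.002)]]Traceback (most recent call last):
  File "<stdin>", line 9, in <module>
  File "h.py", line 28, in go
    r1=R.from_euler('xyz',[np.pi,0,yaw])*R.from_rotvec([pitchturn,0,0])
                                         ~~~~~~~~~~~~~^^^^^^^^^^^^^^^^^
  File "scipy/spatial/transform/_rotation.pyx", line 1275, in scipy.spatial.transform._rotation.Rotation.from_rotvec
ValueError: setting an array element with a sequence. The requested array has an inhomogeneous shape after 1 dimensions. The detected shape was (3,) + inhomogeneous part.
```

Call:
drive_tool:
  commands:
    - [[11.5, -3.2, 26], [0, 0, 0.002], 1]
    - [[11.5, -3.2, 26], [0, 0, 0.002], 1]
    - [[11.5, -3.2, 26], [0, 0, 0.002], 1]
    - [[11.5, -3.2, 26], [0, 0, 0.002], 0.7]
    - [[0, 0, 25], [0, 0, 0], 0.5]
    - [[0, 0, 20], [0, 0, 0], 0.5]
    - [[0, 0, 16], [0, 0, 0], 0.5]
    - [[0, 0, 0], [0, 0, 0], 0]
    - [[0, 0, 0], [0, 0, 0], 0]
    - [[0, 0, 0], [0, 0, 0], 0]
    - [[0, 0, 0], [0, 0, 0], 0]
    - [[0, 0, 0], [0, 0, 0], 0]
  newtons: 40

```text
time_s: 3.2
tool_pos: [477.0, -178.8, 67.4]
eef_rot: [3.141, -0.001, -0.144]
force: [0.7, 0.1, 1.0]
opening: -0.0
finger_force: 0.1
```

Run:
```python
from h import *
print(T())
im=shot("wrist","w2")
# arc plan: knob about hinge, box frame; tool at yaw
th=np.linspace(0,1.60,17); a=np.arctan2(28,114); r=np.hypot(114,28)
x=-r*np.cos(th+a); z=r*np.sin(th+a)
print(np.c_[np.diff(x),-np.diff(z)].round(1).tolist(), x[-1]-x[0], z[-1]-z[0])
```

```text
(array([ 477.00898547, -178.79276853,   67.38140514]), array([ 3.14128312e+00, -8.48300913e-04, -1.44022684e-01]))
[[3.4, -11.2], [4.5, -10.8], [5.5, -10.3], [6.5, -9.7], [7.5, -9.0], [8.3, -8.3], [9.1, -7.4], [9.8, -6.4], [10.4, -5.4], [10.9, -4.4], [11.3, -3.2], [11.5, -2.1], [11.7, -0.9], [11.7, 0.2], [11.6, 1.4], [11.5, 2.6]] 145.31680642750908 85.13380412229552
```

View pics/w2.png

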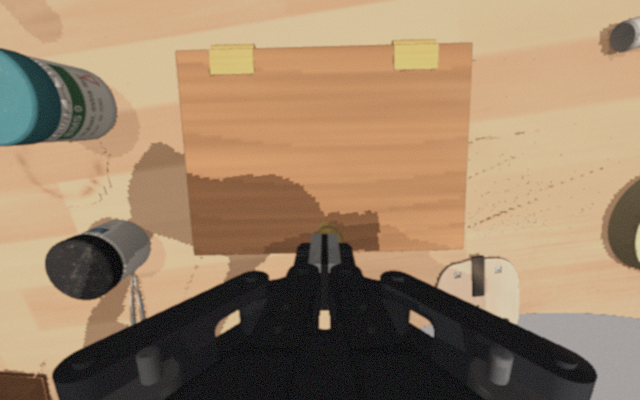

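The fingers are shut on nothing; the knob is visible just beyond them at (327,230). Lid corners: (177,50), (472,43), (465,249), (192,254).

Run:
```python
from h import *
t=np.load("pics/w2.npy")
o=[("wrist",l,uv) for l,uv in [((64,89,52.5),(177,51)),((64,-89,52.5),(472,43)),((-64,-89,52.5),(465,249)),((-64,89,52.5),(192,254))]]
p,r=fit(o,[514,-186,-.14],t); print(p.round(3),r)
Rz=R.from_euler('z',p[2]).as_matrix(); kn=Rz@[-50,0,74.5]+[p[0],p[1],0]
print("knob",kn, [ray("wrist",(327,230),z,t) for z in(74.5,80)], proj("wrist",kn,t), proj("wrist",T()[0]+[0,0,11],t))
# size-free: lid width & depth
print([ray("wrist",uv,52.5,t).round(1) for uv in [(177,51),(472,43),(465,249),(192,254)]])
im=cv2.imread("pics/w2.png")[170:290,240:400]; cv2.imwrite("pics/w2c.png",cv2.resize(im,None,fx=4,fy=4))
```

```text
[ 5.22381e+02 -1.85738e+02 -1.20000e-01] [[ -1.3   0.9]
 [  1.3   1. ]
 [-11.6  -5.7]
 [ 12.   -5.1]]
knob [ 472.74163236 -179.74377317   74.5       ] [array([ 479.33066705, -179.78130277]), array([ 481.39107225, -180.01966585])] [[328.42576531 239.79708387]] [[325.97271901 236.05589471]]
[array([ 597., -106.]), array([ 575.9, -281. ]), array([ 442.6, -274.5]), array([466.9, -80.2])]
```

View pics/w2c.png

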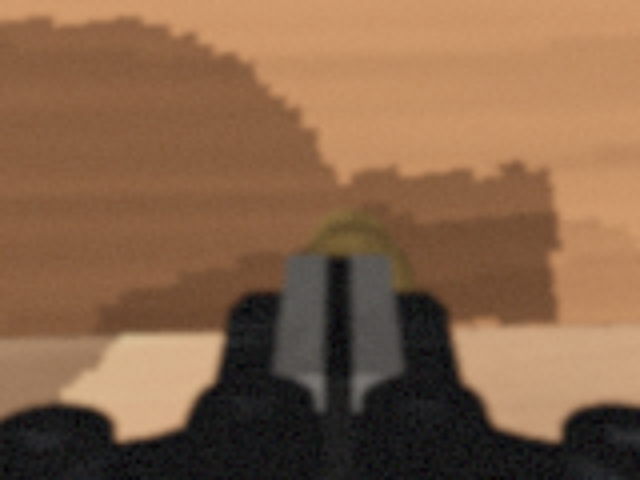

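Front corners appear too wide: the lid is probably already ajar. Fit its angle using both views.

Run:
```python
from h import *
t1,t2=np.load("pics/w1.npy"),np.load("pics/w2.npy")
L=[(0,89,6),(0,-89,6),(-128,-89,6),(-128,89,6),(-114,0,28)]
U1=[(235,41),(393,39),(392,155),(240,156),(314,141)]
U2=[(177,51),(472,43),(465,249),(192,254),(327,231)]
def pts(p):
    A=R.from_euler('z',p[2]); B=R.from_euler('y',p[3])
    return A.apply(B.apply(np.array(L,float))+[64,0,46.5])+[p[0],p[1],0]
f=lambda p:np.r_[(proj("wrist",pts(p),t1)-U1).ravel(),(proj("wrist",pts(p),t2)-U2).ravel()]
s=least_squares(f,[522,-185,-.12,.1],loss='soft_l1'); print(s.x.round(3)); print(f(s.x).reshape(-1,2).round(1)); print("knob",pts(s.x)[4], "hinge",R.from_euler('z',s.x[2]).apply([64,0,46.5])+[s.x[0],s.x[1],0])
```

```text
[ 5.22913e+02 -1.85649e+02 -1.24000e-01  1.31000e-01]
[[-1.6 -1.1]
 [ 0.5 -1.2]
 [-0.7 -0.4]
 [-0.8  0.3]
 [ 0.3  0.8]
 [-1.5 -2.1]
 [ 1.6 -0.7]
 [-0.8  1.6]
 [ 0.6  1.7]
 [ 1.1 10.4]]
knob [ 477.88024144 -180.03868806   89.11303874] hinge [ 586.4217664  -193.56149427   46.5       ]
```

Run:
```python
from h import *
print(get_obs()['force'])
t1,t2=np.load("pics/w1.npy"),np.load("pics/w2.npy")
for z in (40,60,74,89): print(z,ray("wrist",(314,141),z,t1),ray("wrist",(330,235.5),z,t2))
L=[(0,89,6),(0,-89,6),(-128,-89,6),(-128,89,6)]
for t,U in((t1,[(235,41),(393,39),(392,155),(240,156)]),(t2,[(177,51),(472,43),(465,249),(192,254)])):
  def pts(p):
    A=R.from_euler('z',p[2]); B=R.from_euler('y',p[3])
    return A.apply(B.apply(np.array(L,float))+[64,0,46.5])+[p[0],p[1],0]
  f=lambda p:(proj("wrist",pts(p),t)-U).ravel()
  s=least_squares(f,[522,-185,-.12,.1]); print(s.x.round(3),f(s.x).round(1))
x=t2[0]; print("tip corners px",proj("wrist",[x+[dx,0,dz] for dx in(-11,0,11) for dz in(-8,11,22)],t2).round())
```

```text
[ 0.13636574 -0.55995123  0.07564967]
40 [ 476.45346432 -177.78332015] [ 461.71926958 -179.90066567]
60 [ 477.412317   -178.60756852] [ 469.67889699 -180.60648812]
74 [ 478.08351388 -179.18454238] [ 475.25063617 -181.10056382]
89 [ 478.80265339 -179.80272865] [ 481.22035672 -181.62993066]
[ 5.22078e+02 -1.86290e+02 -1.25000e-01  1.33000e-01] [-0.9 -0.5  1.2 -0.4 -0.1  0.2 -0.2  0.9]
[ 5.22790e+02 -1.85647e+02 -1.22000e-01  1.27000e-01] [-1.6 -1.4  1.4 -0.8 -0.9  1.3  1.2  1.9]
tip corners px [[328. 240.]
 [329. 252.]
 [329. 261.]
 [326. 225.]
 [326. 236.]
 [326. 243.]
 [323. 210.]
 [323. 219.]
 [323. 225.]]
```

Run:
```python
from h import *
t=T(); out=[]
p=[522.5,-186,-.124,.13]
A=R.from_euler('z',p[2]); B=R.from_euler('y',p[3])
lid=A.apply(B.apply(np.array([(0,89,6),(0,-89,6),(-128,-89,6),(-128,89,6),(-114,0,28)],float))+[64,0,46.5])+[p[0],p[1],0]
for n in("side","scene"):
    im=shot(n,n+"1"); c=proj(n,lid[4])[0].astype(int)
    x0,y0=c[0]-50,c[1]-55; k=8
    im=cv2.resize(im[y0:y0+75,x0:x0+50*2],None,fx=k,fy=k,interpolation=cv2.INTER_CUBIC)[:, :400] if 0 else cv2.resize(im[y0:y0+75,x0:x0+100],None,fx=4,fy=4,interpolation=cv2.INTER_CUBIC)
    dr=lambda P,col:[cv2.circle(im,tuple(int(v) for v in (q-[x0,y0])*4),3,col,1) for q in proj(n,P)]
    dr(lid,(0,255,255)); dr([t[0]+[0,0,-8]],(0,0,255)); dr([t[0]+[0,0,30]],(255,0,0)); out.append(im)
cv2.imwrite("pics/c1.png",np.vstack(out) if 0 else np.hstack(out))
```

```text
(no output)
```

View pics/c1.png

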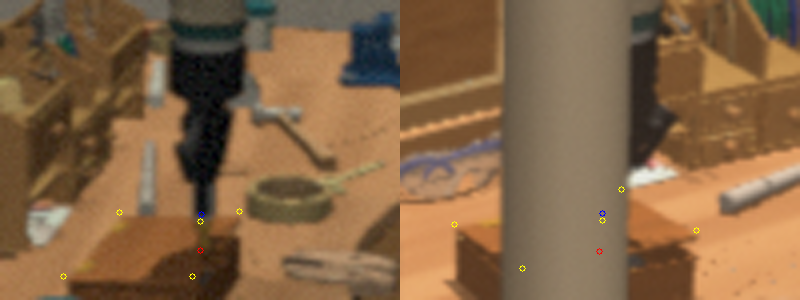

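Call:
drive_tool:
  commands:
    - [[0, 0, -15], [0, 0, 0], 0]
    - [[0, 0, -20], [0, 0, 0], 0]
    - [[0, 0, 0], [0, 0, 0], 0.6]
    - [[0, 0, 0], [0, 0, 0], 0.6]
    - [[0, 0, 0], [0, 0, 0], 0.6]

```text
time_s: 3.98
tool_pos: [476.2, -178.5, 101.4]
eef_rot: [-3.141, 0.001, -0.144]
force: [-0.8, 0.1, 0.9]
opening: 51.1
finger_force: 0.0
```

Run:
```python
from h import *
im=shot("wrist","w3"); print(get_obs()['opening'],T()[0])
c=im[150:310,200:460]; cv2.imwrite("pics/w3c.png",cv2.resize(c,None,fx=3,fy=3,interpolation=cv2.INTER_CUBIC))
```

```text
51.31328830417078 [ 476.23051915 -178.50142612  101.37017655]
```

View pics/w3c.png

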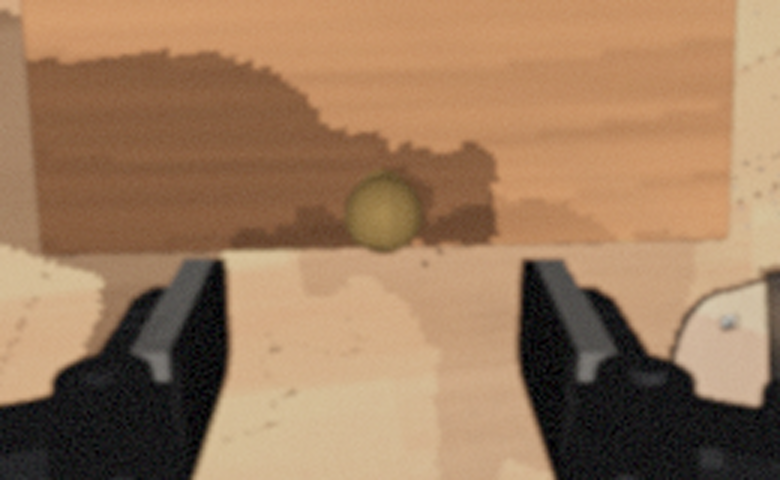

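The ball (centre at (328,220), 25 px across, so 203 mm deep) lies well below the fingertips, which by their 99 px spread at 51 mm opening stand about 148 mm deep. So the tips are really ~35–40 mm farther back than stated, and I go lower with force checks.

Call:
drive_tool:
  commands:
    - [[1, 1, 20], [0, 0, 0], 0.5]
    - [[0, 0, 18], [0, 0, 0], 0.5]
    - [[0, 0, 3], [0, 0, 0], 0.5]
    - [[0, 0, 3], [0, 0, 0], 0.5]
    - [[0, 0, 0], [0, 0, 0], 0.5]

```text
time_s: 4.65
tool_pos: [477.9, -180.1, 58.3]
eef_rot: [3.141, -0.001, -0.144]
force: [-0.5, -0.1, -0.0]
opening: 42.8
finger_force: 0.0
```

Call:
drive_tool:
  commands:
    - [[0, 0, 3], [0, 0, 0], 0.5]
    - [[0, 0, 3], [0, 0, 0], 0.5]
    - [[0, 0, 3], [0, 0, 0], 0.5]
    - [[0, 0, 3], [0, 0, 0], 0.5]
    - [[0, 0, 0], [0, 0, 0], 0]
  newtons: 40

```text
time_s: 5.28
tool_pos: [477.3, -179.8, 45.7]
eef_rot: [-3.141, 0.001, -0.144]
force: [0.4, -0.2, 1.0]
opening: 25.8
finger_force: 0.0
```

Call:
drive_tool:
  commands:
    - [[0, 0, 0], [0, 0, 0], 0]
    - [[0, 0, 0], [0, 0, 0], 0]
    - [[0, 0, 0], [0, 0, 0], 0]
    - [[0, 0, 0], [0, 0, 0], 0]

```text
time_s: 5.78
tool_pos: [477.3, -180.7, 46.0]
eef_rot: [3.14, 0.0, -0.144]
force: [-1.7, -4.5, -0.7]
opening: 14.6
finger_force: 39.0
```

Call:
drive_tool:
  commands:
    - [[0, 0, 0], [0, 0, 0], 0.4]
    - [[0, 0, 0], [0, 0, 0], 0.4]
    - [[0, 0, 5], [0, 0, 0], 0.4]
    - [[0, 0, 5], [0, 0, 0], 0.4]
    - [[0, 0, 0], [0, 0, 0], 0]
    - [[0, 0, 0], [0, 0, 0], 0]
    - [[0, 0, 0], [0, 0, 0], 0]
    - [[0, 0, 0], [0, 0, 0], 0]
  newtons: 40

```text
time_s: 6.78
tool_pos: [477.2, -180.8, 36.0]
eef_rot: [3.14, 0.001, -0.144]
force: [-3.2, -4.6, -1.0]
opening: 15.5
finger_force: 39.0
```

Call:
drive_tool:
  commands:
    - [[0, 0, 0], [0, 0, 0], 0.4]
    - [[0, 0, 0], [0, 0, 0], 0.4]
    - [[0, 0, 4], [0, 0, 0], 0.4]
    - [[0, 0, 5], [0, 0, 0], 0.4]
    - [[0, 0, 0], [0, 0, 0], 0]
    - [[0, 0, 0], [0, 0, 0], 0]
    - [[0, 0, 0], [0, 0, 0], 0]
    - [[0, 0, 0], [0, 0, 0], 0]
  newtons: 40

```text
time_s: 7.78
tool_pos: [477.1, -180.8, 26.9]
eef_rot: [3.14, 0.001, -0.144]
force: [-3.3, -4.7, -1.2]
opening: 15.3
finger_force: 38.9
```

Run:
```python
from h import *
print(get_obs()['opening'],get_obs()['force'])
t=T(); im=shot("wrist","w4")
# brass blob / lid edge: re-measure lid front edge row at columns away from fingers
hsv=cv2.cvtColor(im,cv2.COLOR_BGR2HSV)
g=cv2.GaussianBlur(im,(5,5),0).astype(int)
for u in (215,240,410,430,450): print(u,[ (v,int(g[v,u,2])) for v in range(200,300,6)])
```

```text
15.277942780946125 [-3.26415616 -4.67294086 -1.2192438 ]
215 [(200, 138), (206, 142), (212, 145), (218, 138), (224, 141), (230, 140), (236, 145), (242, 134), (248, 141), (254, 138), (260, 137), (266, 142), (272, 141), (278, 42), (284, 23), (290, 25), (296, 24)]
240 [(200, 136), (206, 141), (212, 145), (218, 138), (224, 140), (230, 139), (236, 145), (242, 134), (248, 142), (254, 137), (260, 123), (266, 117), (272, 36), (278, 25), (284, 28), (290, 30), (296, 26)]
410 [(200, 197), (206, 197), (212, 198), (218, 204), (224, 198), (230, 194), (236, 206), (242, 202), (248, 191), (254, 194), (260, 190), (266, 189), (272, 44), (278, 23), (284, 25), (290, 35), (296, 31)]
430 [(200, 196), (206, 196), (212, 200), (218, 207), (224, 191), (230, 197), (236, 205), (242, 208), (248, 207), (254, 188), (260, 192), (266, 192), (272, 195), (278, 25), (284, 24), (290, 24), (296, 26)]
450 [(200, 197), (206, 195), (212, 201), (218, 208), (224, 192), (230, 200), (236, 209), (242, 209), (248, 202), (254, 204), (260, 195), (266, 195), (272, 197), (278, 207), (284, 182), (290, 25), (296, 24)]
```

Run:
```python
import numpy as np
th=np.linspace(.12,1.60,19); a=np.arctan2(28,114); r=np.hypot(114,28)
x=-r*np.cos(th+a); z=r*np.sin(th+a)
print(np.c_[np.diff(x),-np.diff(z)].round(1).tolist(), x[-1]-x[0], z[-1]-z[0])
```

```text
[[3.8, -8.9], [4.5, -8.5], [5.2, -8.1], [5.8, -7.7], [6.4, -7.2], [7.0, -6.6], [7.5, -6.0], [8.0, -5.4], [8.4, -4.7], [8.8, -4.0], [9.1, -3.3], [9.3, -2.5], [9.5, -1.7], [9.6, -1.0], [9.6, -0.2], [9.6, 0.6], [9.5, 1.4], [9.4, 2.2]] 141.14504911076008 71.68797068745044
```

Call:
drive_tool:
  commands:
    - [[0, 0, 0], [0, 0, 0], 0.4]
    - [[0, 0, 0], [0, 0, 0], 0.4]
    - [[0, 0, -5], [0, 0, 0], 0.4]
    - [[0, 0, 0], [0, 0, 0], 0]
    - [[0, 0, 0], [0, 0, 0], 0]
    - [[0, 0, 0], [0, 0, 0], 0]
    - [[0, 0, 0], [0, 0, 0], 0]
    - [[4, 0, -9.4], [0, 0, 0], 0]
    - [[5, -0.1, -8.9], [0, 0, 0], 0]
  newtons: 40

```text
time_s: 8.95
tool_pos: [483.9, -181.6, 49.7]
eef_rot: [3.14, 0.006, -0.143]
force: [-5.3, -5.9, -1.2]
opening: 15.2
finger_force: 39.1
```

Call:
drive_tool:
  commands:
    - [[5.2, -0.1, -8.1], [0, 0, 0], 0]
    - [[5.8, -0.1, -7.7], [0, 0, 0], 0]
    - [[6.4, -0.1, -7.2], [0, 0, 0], 0]
    - [[7, -0.1, -6.6], [0, 0, 0], 0]
    - [[7.5, -0.1, -6], [0, 0, 0], 0]
    - [[8, -0.2, -5.4], [0, 0, 0], 0]

```text
time_s: 9.7
tool_pos: [528.3, -186.6, 90.8]
eef_rot: [-3.141, -0.004, -0.145]
force: [0.2, -0.1, 0.2]
opening: 1.4
finger_force: 0.0
```

Run:
```python
from h import *
im=shot("wrist","w5")
a=cv2.resize(im,(400,250)); s=shot("side","s5")[180:290,290:390]
cv2.imwrite("pics/c5.png",np.hstack([im[:, :520], cv2.resize(s,(270,297),interpolation=cv2.INTER_CUBIC) if 0 else cv2.copyMakeBorder(cv2.resize(s,(270,297),interpolation=cv2.INTER_CUBIC),0,103,0,0,cv2.BORDER_CONSTANT)]))
```

```text
(no output)
```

View pics/c5.png

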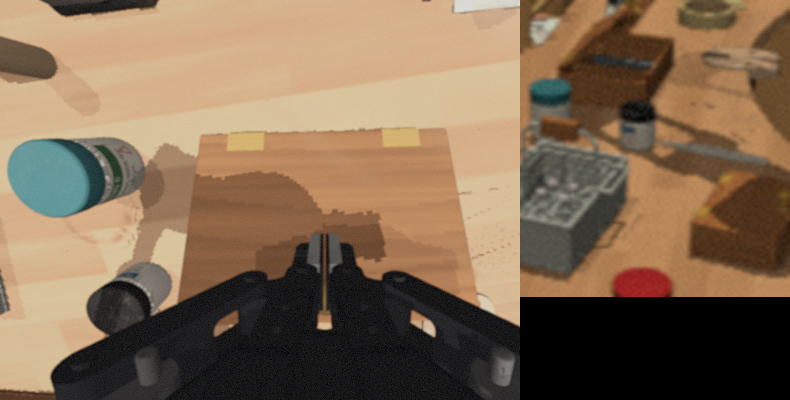

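Run:
```python
from h import *
t=np.load("pics/w5.npy"); print(t[0])
p=[522.5,-186,-.124]; A=R.from_euler('z',p[2])
def loc(l,th): return A.apply(R.from_euler('y',th).apply(np.array(l,float))+[64,0,46.5])+[p[0],p[1],0]
for th in (0,.13,.25,.35,.45,.55):
    L=[[-s,y,6] for y in (89,-89) for s in np.linspace(0,128,200)]
    q=proj("wrist",loc(L,th),t); a,b=q[:200],q[200:]
    print(th,"hinge",a[0].round(),b[0].round(),"left u@295",np.interp(295,a[:,1],a[:,0]).round(),"right u@290",np.interp(290,b[:,1],b[:,0]).round(),"front v",a[-1].round(),b[-1].round(),"knob",loc([[-114,0,28]],th).round(),proj("wrist",loc([[-114,0,28]],th),t).round())
im=cv2.imread("pics/w5.png"); 
for v in range(250,400,10): print(v,[tuple(int(c) for c in im[v,u]) for u in (318,322,325,328)])
```

```text
[ 528.3042766  -186.55661922   90.83366228]
0 hinge [202. 138.] [447. 133.] left u@295 222.0 right u@290 434.0 front v [222. 294.] [434. 290.] knob [[ 473. -180.   74.]] [[327. 292.]]
0.13 hinge [202. 137.] [447. 132.] left u@295 213.0 right u@290 442.0 front v [214. 304.] [442. 300.] knob [[ 477. -180.   89.]] [[328. 298.]]
0.25 hinge [202. 136.] [447. 131.] left u@295 205.0 right u@290 450.0 front v [206. 312.] [450. 307.] knob [[ 483. -181.  102.]] [[328. 301.]]
0.35 hinge [202. 135.] [447. 130.] left u@295 198.0 right u@290 457.0 front v [198. 317.] [459. 313.] knob [[ 489. -182.  112.]] [[328. 302.]]
0.45 hinge [202. 135.] [447. 129.] left u@295 191.0 right u@290 465.0 front v [189. 322.] [468. 317.] knob [[ 496. -183.  121.]] [[328. 301.]]
0.55 hinge [202. 134.] [447. 128.] left u@295 183.0 right u@290 473.0 front v [179. 324.] [478. 319.] knob [[ 504. -184.  130.]] [[328. 298.]]
250 [(84, 88, 90), (26, 34, 45), (36, 58, 90), (34, 34, 37)]
260 [(73, 80, 78), (24, 32, 45), (47, 65, 96), (28, 29, 26)]
270 [(88, 91, 94), (27, 31, 47), (35, 57, 85), (47, 46, 48)]
280 [(20, 20, 20), (30, 38, 44), (31, 55, 70), (36, 40, 34)]
290 [(29, 30, 26), (27, 44, 55), (42, 79, 100), (35, 37, 32)]
300 [(32, 29, 26), (43, 56, 70), (59, 94, 119), (33, 31, 35)]
310 [(32, 35, 41), (42, 66, 83), (57, 90, 115), (43, 64, 80)]
320 [(66, 98, 142), (90, 129, 178), (87, 128, 178), (89, 129, 179)]
330 [(29, 25, 24), (33, 42, 47), (26, 39, 51), (29, 33, 41)]
340 [(19, 22, 24), (29, 24, 24), (22, 27, 23), (23, 14, 25)]
350 [(21, 26, 23), (17, 19, 22), (5, 1, 11), (25, 25, 21)]
360 [(24, 27, 22), (31, 26, 25), (25, 31, 28), (20, 16, 9)]
370 [(24, 18, 21), (24, 31, 30), (23, 29, 29), (25, 25, 22)]
380 [(20, 20, 23), (27, 25, 19), (26, 28, 24), (27, 22, 23)]
390 [(31, 24, 29), (11, 4, 16), (27, 28, 27), (32, 29, 30)]
```

```bash
cat >> h.py <<'E'
BOX=[522.5,-186,-.124]
def lidpt(l,th):
    return R.from_euler('z',BOX[2]).apply(R.from_euler('y',th).apply(np.array(l,float))+[64,0,46.5])+[BOX[0],BOX[1],0]
def lidangle(im,t,ths=np.arange(0,1.7,.02),n="wrist",dbg=False):
    im=cv2.GaussianBlur(im,(3,3),0).astype(float); best=[]
    for th in ths:
        sc=[]
        for y in (89,-89):
            P=lidpt([[-s,y,6] for s in np.linspace(8,122,60)],th); q=proj(n,P,t)
            d=np.gradient(q,axis=0); nn=np.c_[-d[:,1],d[:,0]]/(np.linalg.norm(d,axis=1)[:,None]+1e-6)
            for a,b,k in zip(q+3*nn,q-3*nn,q):
                if all(0<=c[0]<640 and 0<=c[1]<330 for c in(a,b)):
                    sc.append(np.abs(im[int(a[1]),int(a[0])]-im[int(b[1]),int(b[0])]).sum())
        best.append(np.median(sc) if len(sc)>25 else 0)
    i=np.argsort(best)[::-1][:4]; return [(round(float(ths[k]),2),round(float(best[k]))) for k in i]
E
python3 - <<'E'
from h import *
for n in("w1","w2","w3","w4","w5"): print(n,lidangle(cv2.imread(f"pics/{n}.png"),np.load(f"pics/{n}.npy")))
E
```

```text
w1 [(0.14, 94), (0.18, 93), (0.12, 92), (0.1, 92)]
w2 [(0.12, 90), (0.14, 86), (0.1, 82), (0.16, 64)]
w3 [(0.12, 91), (0.1, 88), (0.14, 84), (0.08, 76)]
w4 [(0.04, 88), (0.02, 82), (0.06, 68), (0.0, 52)]
w5 [(0.58, 123), (0.6, 121), (0.56, 109), (0.62, 100)]
```

Call:
drive_tool:
  commands:
    - [[0, 0, -30], [0, 0, 0.01], 0]
    - [[-48, 0, 0], [0, 0, 0.01], 0]
    - [[-50, 0, 0], [0, 0, 0], 0]
    - [[0, 0, 30], [0, 0, 0], 0]
    - [[0, 0, 30], [0, 0, 0], 0]
    - [[30, 0, 0], [0, 0, 0], 0]
    - [[25, 0, 0], [0, 0, 0], 0]
    - [[10, 0, 0], [0, 0, 0], 0]
    - [[10, 0, 0], [0, 0, 0], 0]
    - [[10, 0, 0], [0, 0, 0], 0]

```text
time_s: 11.05
tool_pos: [464.1, -174.3, 57.8]
eef_rot: [-3.137, 0.099, -0.154]
force: [-92.6, -1.7, 55.6]
opening: 0.0
finger_force: 48.3
```

Run:
```python
from h import *
t=T(); print(t); im=shot("wrist","w6"); print(lidangle(im,t))
```

```text
(array([ 464.06640344, -174.28031151,   57.79897598]), array([-3.13736174,  0.09890915, -0.15388864]))
[(0.54, 95), (0.52, 83), (0.56, 57), (0.5, 26)]
```

Call:
drive_tool:
  commands:
    - [[-20, 0, 0], [0, 0, 0], 0]
    - [[-25, 0, 0], [0, 0, 0], 0]
    - [[0, 0, 0], [0, 0, 0], 0]
    - [[0, 0, 0], [0, 0, 0], 0]

```text
time_s: 11.6
tool_pos: [467.4, -176.0, 61.2]
eef_rot: [-3.14, 0.004, -0.164]
force: [-6.2, 1.2, 4.7]
opening: 0.5
finger_force: 3.2
```

Run:
```python
from h import *
t=T(); print(t,get_obs()['force'],get_obs()['q'].round(2)); im=shot("wrist","w7"); print(lidangle(im,t))
# box fixed? find lid/box front edge; finger tip rows: dark columns around 326
g=im.sum(2); print([(v,int(g[v,318]),int(g[v,332])) for v in range(180,330,6)])
```

```text
(array([ 467.43517067, -175.95983238,   61.2031906 ]), array([-3.13997082,  0.00384879, -0.16401053])) [-6.20720157  1.23391434  4.69334386] [-0.5   0.29  1.87  0.    0.98  1.23]
[(0.54, 107), (0.56, 92), (0.52, 74), (0.58, 53)]
[(180, 285, 283), (186, 365, 445), (192, 455, 508), (198, 492, 539), (204, 506, 558), (210, 503, 552), (216, 465, 532), (222, 273, 472), (228, 326, 319), (234, 280, 294), (240, 307, 303), (246, 303, 239), (252, 268, 259), (258, 269, 249), (264, 354, 338), (270, 185, 77), (276, 94, 34), (282, 36, 70), (288, 60, 65), (294, 63, 76), (300, 75, 78), (306, 95, 88), (312, 108, 89), (318, 277, 77), (324, 265, 52)]
```

Call:
drive_tool:
  commands:
    - [[-6, 0, -5], [0, 0, 0], 0]
    - [[-4, 0, -34], [0, 0, 0], 0]
    - [[0, 0, -30], [0, 0, -0.03], 0.4]
    - [[22, 2, 0], [0, 0, 0], 0.4]
    - [[22.8, 0.5, 0], [0, 0, 0], 0.4]
    - [[0, 0, 0], [0, 0, 0], 0.4]

```text
time_s: 12.4
tool_pos: [505.6, -184.6, 130.6]
eef_rot: [3.141, -0.003, -0.133]
force: [-0.7, -0.0, 0.7]
opening: 34.1
finger_force: 0.0
```

Run:
```python
from h import *
t=T(); print(t,get_obs()['opening']); im=shot("wrist","w8"); a=lidangle(im,t); print(a)
k=lidpt([[-114,0,28]],a[0][0])[0]; u=proj("wrist",k,t)[0]; print("knob",k,u)
hsv=cv2.cvtColor(im,cv2.COLOR_BGR2HSV); ref=cv2.imread("pics/w3.png"); print("ballcol w3",cv2.cvtColor(ref,cv2.COLOR_BGR2HSV)[220,328])
m=((hsv[...,0]>21)&(hsv[...,0]<32)&(hsv[...,1]>90)).astype(np.uint8); m=cv2.morphologyEx(m,cv2.MORPH_OPEN,np.ones((5,5)))
print(cv2.connectedComponentsWithStats(m)[2:])
```

```text
(array([ 505.64881487, -184.64103901,  130.63036334]), array([ 3.14089420e+00, -2.99923381e-03, -1.33328939e-01])) 34.0756080096435
[(0.54, 112), (0.56, 109), (0.52, 104), (0.5, 100)]
knob [ 503.26584361 -183.60266485  129.12734613] [324.77436109 232.45361943]
ballcol w3 [ 19 130 165]
(array([[     0,      0,    640,    400, 256000]], dtype=int32), array([[319.5, 199.5]]))
```

Call:
drive_tool:
  commands:
    - [[-3, -1, 24], [0, 0, 0], 0.4]
    - [[0, 0, 20], [0, 0, 0], 0.4]
    - [[0, 0, 5], [0, 0, 0], 0.4]
    - [[0, 0, 0], [0, 0, 0], 0]
    - [[0, 0, 0], [0, 0, 0], 0]
    - [[0, 0, 0], [0, 0, 0], 0]
    - [[0, 0, 0], [0, 0, 0], 0]
  newtons: 50

```text
time_s: 13.32
tool_pos: [500.1, -183.5, 82.0]
eef_rot: [3.14, -0.001, -0.134]
force: [-2.8, -4.2, 1.1]
opening: 15.0
finger_force: 48.8
```

Run:
```python
from h import *
t=T(); im=shot("wrist","w9"); a=lidangle(im,t); print(a,get_obs()['opening'])
k=lidpt([[-114,0,28]],a[0][0])[0]; print("knob",k)
th=np.linspace(a[0][0],1.58,15); al=np.arctan2(28,114); r=np.hypot(114,28)
x=-r*np.cos(th+al); z=r*np.sin(th+al); print(np.c_[np.diff(x),-np.diff(z)].round(1).tolist())
```

```text
[(0.54, 110), (0.52, 102), (0.56, 93), (0.5, 74)] 15.007226463778835
knob [ 503.26584361 -183.60266485  129.12734613]
[[6.4, -6.0], [6.8, -5.5], [7.2, -5.0], [7.5, -4.4], [7.8, -3.8], [8.1, -3.2], [8.3, -2.6], [8.5, -2.0], [8.6, -1.4], [8.7, -0.7], [8.7, -0.1], [8.7, 0.6], [8.6, 1.2], [8.5, 1.8]]
```

Call:
drive_tool:
  commands:
    - [[6.4, 0, -6], [0, 0, 0], 0]
    - [[6.8, 0, -5.5], [0, 0, 0], 0]
    - [[7.2, -0.1, -5], [0, 0, 0], 0]
    - [[7.5, -0.1, -4.4], [0, 0, 0], 0]
    - [[7.8, -0.1, -3.8], [0, 0, 0], 0]
    - [[8.1, -0.1, -3.2], [0, 0, 0], 0]

```text
time_s: 14.12
tool_pos: [543.4, -188.7, 108.5]
eef_rot: [3.141, 0.001, -0.135]
force: [-1.5, -4.6, -4.8]
opening: 14.5
finger_force: 49.0
```

Run:
```python
from h import *
t=T(); im=shot("wrist","w10"); print(lidangle(im,t),get_obs()['opening'])
```

```text
[(0.92, 158), (0.9, 154), (0.94, 133), (0.88, 104)] 14.707574413485851
```

Call:
drive_tool:
  commands:
    - [[8.3, -0.1, -2.6], [0, 0, 0], 0]
    - [[8.5, -0.1, -2], [0, 0, 0], 0]
    - [[8.6, -0.1, -1.4], [0, 0, 0], 0]
    - [[8.7, -0.1, -0.7], [0, 0, 0], 0]
    - [[8.7, -0.1, -0.1], [0, 0, 0], 0]
    - [[8.7, -0.1, 0.6], [0, 0, 0], 0]
    - [[8.6, -0.1, 1.2], [0, 0, 0], 0]
    - [[8.5, 0, 1.8], [0, 0, 0], 0]
    - [[5, 0, 1.2], [0, 0, 0], 0]
    - [[0, 0, 0], [0, 0, 0], 0]

```text
time_s: 15.42
tool_pos: [616.9, -197.0, 111.0]
eef_rot: [-3.141, 0.0, -0.134]
force: [-1.1, -0.5, 0.3]
opening: 0.1
finger_force: 0.0
```

Run:
```python
from h import *
t=T(); im=shot("wrist","w11"); print(lidangle(im,t,np.arange(1.2,1.72,.02)),get_obs()['opening'])
for th in (1.5,1.56,1.62): print(lidpt([[-114,0,28]],th))
s=shot("scene","s11"); print(lidangle(s,t,np.arange(1,1.72,.04),"scene")); s=shot("side","sd11"); print(lidangle(s,t,np.arange(1,1.72,.04),"side"))
```

```text
[(1.2, 224), (1.22, 201), (1.24, 192), (1.26, 186)] 0.2063198907676714
[[ 605.72188395 -196.37273189  162.19507012]]
[[ 612.57068311 -197.22636262  160.79564738]]
[[ 619.32388745 -198.06807847  158.98488374]]
[(1.04, 220), (1.12, 216), (1.08, 214), (1.0, 214)]
[(1.08, 254), (1.12, 250), (1.04, 248), (1.16, 238)]
```

Call:
drive_tool:
  commands:
    - [[6, 0, -30], [0, 0, 0], 0]
    - [[0, 0, -40], [0, 0, 0], 0]
    - [[-30, 0, -20], [0, 0, 0], 0]
    - [[-44, 0, 0], [0, 0, 0], 0]
    - [[-44, 0, 0], [0, 0, 0], 0]
    - [[0, 0, 45], [0, 0, 0], 0]
    - [[0, 0, 45], [0, 0, 0], 0]
    - [[0, 0, 16], [0, 0, 0], 0]
    - [[18, 0, 0], [0, 0, 0], 0]
    - [[12, 0, 0], [0, 0, 0], 0]
    - [[12, 0, 0], [0, 0, 0], 0]
    - [[12, 0, 0], [0, 0, 0], 0]

```text
time_s: 17.08
tool_pos: [559.8, -189.5, 95.5]
eef_rot: [3.141, -0.0, -0.134]
force: [-0.9, -0.6, -0.4]
opening: 0.2
finger_force: 0.0
```

Run:
```python
from h import *
t=T(); im=shot("wrist","w12"); print(lidangle(im,t,np.arange(.9,1.72,.02)),get_obs()['force'])
```

```text
[(1.46, 304), (1.44, 218), (1.48, 205), (1.5, 84)] [ 1.98457241 -0.22989674  1.10809128]
```

Call:
drive_tool:
  commands:
    - [[8, 0, 0], [0, 0, 0], 0]
    - [[7, 0, 0], [0, 0, 0], 0]
    - [[4, 0, 0], [0, 0, 0], 0]
    - [[0, 0, 0], [0, 0, 0], 0]

```text
time_s: 17.62
tool_pos: [578.5, -192.1, 95.2]
eef_rot: [3.141, -0.001, -0.134]
force: [-0.2, 0.5, 0.1]
opening: 0.5
finger_force: 0.0
```

Run:
```python
from h import *
t=T(); im=shot("wrist","w13"); print(lidangle(im,t,np.arange(.9,1.74,.02)),get_obs()['force'])
```

```text
[(1.62, 288), (1.6, 252), (1.58, 190), (1.64, 119)] [-0.14075013 -0.0120844   1.1415603 ]
```

Run:
```python
from h import *
print("grip sc",ray("scene",SC(208,160),121).round(),"sd",ray("side",SD(358,190),121).round())
print("beads sd",[ray("side",SD(*p),27).round() for p in[(348,268),(375,278),(330,285),(362,290)]],"sc",[ray("scene",SC(*p),27).round() for p in[(220,247),(250,245)]])
print("loop sd",[ray("side",SD(*p),63).round() for p in[(410,285),(450,240)]], "sc",[ray("scene",SC(*p),63).round() for p in[(205,275),(290,262)]])
o=get_obs(); r0=R.from_euler('xyz',o['eef_rot'])
p1=o['tool_pos']+r0.apply([-42,0,-140]); print(p1)
# own rotation +yaw: constant rows
y0=o['eef_rot'][2]; n=17; d=(np.array([490,237,250])-p1)/n; dy=(2.95-y0)/n; print("turn",-dy)
for i in range(n): print(R.from_euler('xyz',[np.pi,0,y0+i*dy]).inv().apply(d).round(1).tolist())
```

```text
grip sc [534. 222.] sd [522. 228.]
beads sd [array([540., 182.]), array([516., 194.]), array([549., 212.]), array([522., 216.])] sc [array([552., 206.]), array([542., 183.])]
loop sd [array([475., 265.]), array([456., 187.])] sc [array([466., 262.]), array([448., 197.])]
[ 536.5734637  -186.42347942  235.18583227]
turn -0.18142442372834094
[-6.0, -24.3, -0.9]
[-1.6, -25.0, -0.9]
[3.0, -24.9, -0.9]
[7.4, -23.9, -0.9]
[11.6, -22.2, -0.9]
[15.4, -19.7, -0.9]
[18.7, -16.6, -0.9]
[21.4, -13.0, -0.9]
[23.4, -8.9, -0.9]
[24.6, -4.5, -0.9]
[25.1, -0.0, -0.9]
[24.6, 4.5, -0.9]
[23.4, 8.9, -0.9]
[21.4, 13.0, -0.9]
[18.7, 16.6, -0.9]
[15.4, 19.7, -0.9]
[11.6, 22.2, -0.9]
```

Call:
drive_tool:
  commands:
    - [[2, 0, 0], [0, 0, 0], 0]
    - [[-22, 0, 0], [0, 0, 0], 0]
    - [[-22, 0, -40], [0, 0, 0], 0]
    - [[0, 0, -50], [0, 0, 0], 0.5]
    - [[0, 0, -50], [0, 0, 0], 0.5]

```text
time_s: 18.3
tool_pos: [536.0, -186.3, 236.8]
eef_rot: [3.141, -0.001, -0.135]
force: [0.7, 0.2, -0.8]
opening: 35.7
finger_force: 0.0
```

Call:
drive_tool:
  commands:
    - [[-6, -24.3, -1], [0, 0, -0.1814], 0.5]
    - [[-1.6, -25, -1], [0, 0, -0.1814], 0.5]
    - [[3, -24.9, -1], [0, 0, -0.1814], 0.5]
    - [[7.4, -23.9, -1], [0, 0, -0.1814], 0.5]
    - [[11.6, -22.2, -1], [0, 0, -0.1814], 0.5]
    - [[15.4, -19.7, -1], [0, 0, -0.1814], 0.5]
    - [[18.7, -16.6, -1], [0, 0, -0.1814], 0.5]
    - [[21.4, -13, -1], [0, 0, -0.1814], 0.5]
    - [[23.4, -8.9, -1], [0, 0, -0.1814], 0.5]
    - [[24.6, -4.5, -1], [0, 0, -0.1814], 0.5]
    - [[25.1, 0, -1], [0, 0, -0.1814], 0.5]
    - [[24.6, 4.5, -1], [0, 0, -0.1814], 0.5]
    - [[23.4, 8.9, -1], [0, 0, -0.1814], 0.5]
    - [[21.4, 13, -1], [0, 0, -0.1814], 0.5]
    - [[18.7, 16.6, -1], [0, 0, -0.1814], 0.5]
    - [[15.4, 19.7, -1], [0, 0, -0.1814], 0.5]
    - [[11.6, 22.2, -1], [0, 0, -0.1814], 0.5]
    - [[0, 0, 0], [0, 0, 0], 0.5]
    - [[0, 0, 0], [0, 0, 0], 0.5]

```text
time_s: 20.68
tool_pos: [490.0, 236.0, 252.1]
eef_rot: [-3.141, 0.0, 2.948]
force: [1.2, -0.5, 0.3]
opening: 42.5
finger_force: 0.0
```

Run:
```python
from h import *
t=T(); im=shot("wrist","w14"); print(t,get_obs()['q'].round(2),get_obs()['opening'])
s=shot("side","sd14"); print("lid",lidangle(s,t,np.arange(1.2,1.72,.04),"side"))
hsv=cv2.cvtColor(im,cv2.COLOR_BGR2HSV)
c=proj("wrist",[528,226,121],t)[0]; print("pred grip",c)
u,v=c.astype(int); 
m=((hsv[...,1]>90)&(hsv[...,0]<22)).astype(np.uint8)
for r in range(v-32,v+33,4): print(r,''.join('#' if m[r,x] else '.' for x in range(u-60,u+61,2)))
```

```text
(array([490.04676663, 236.04842198, 252.13767117]), array([-3.14072029e+00,  3.37957005e-04,  2.94767968e+00])) [ 0.32  0.2   1.48 -0.    1.46 -1.06] 43.021902398633465
lid [(1.36, 238), (1.4, 235), (1.32, 226), (1.28, 222)]
pred grip [320.9773405  221.25256927]
189 #............................................................
193 .............................................................
197 .............................................................
201 ............................####.............................
205 ............................#####............................
209 #...........................#####............................
213 #...........................#####............................
217 #...........................#####............................
221 #...........................#####............................
225 ##..........................#####............................
229 ##..........................#####............................
233 ##..........................#####............................
237 ............................#####.....................#......
241 .............................................................
245 .#....................................................#......
249 ...........##................................................
253 ........#..#.................................................
```

Run:
```python
from h import *
t=np.load("pics/w14.npy"); im=cv2.imread("pics/w14.png"); hsv=cv2.cvtColor(im,cv2.COLOR_BGR2HSV)
m=((hsv[...,1]>80)&(hsv[...,0]<24)).astype(np.uint8)
n,l,st,c=cv2.connectedComponentsWithStats(m); k=l[221,321]; print(st[k],c[k])
ys,xs=np.where(l==k); mr=cv2.minAreaRect(np.c_[xs,ys].astype(np.float32)); print(mr)
P=cv2.boxPoints(mr); 
for z in(115,124,133):
    w=np.array([ray("wrist",p,z,t) for p in P]); e=[np.linalg.norm(w[i]-w[(i+1)%4]) for i in range(2)]
    a,b=(w[0],w[1]) if e[0]>e[1] else (w[1],w[2]); d=a-b; d*=np.sign(d[0])
    print(z,w.mean(0).round(1),np.round(e,1),"long-axis yaw",np.arctan2(d[1],d[0]).round(3))
for r in (200,210,220,230,238,244): print(r,[tuple(int(x) for x in hsv[r,x]) for x in range(310,332,3)])
# tub rim edges: rectified at z=61, print bright profile
```

```text
[314 199  12  42 420] [319.71904762 220.76666667]
((319.5, 219.5), (41.0, 11.0), 90.0)
115 [528.1 224.2] [12.4 49.5] long-axis yaw -0.193
124 [525.1 224.9] [12.  48.1] long-axis yaw -0.193
133 [522.2 225.7] [11.7 46.7] long-axis yaw -0.193
200 [(19, 16, 172), (12, 19, 172), (11, 106, 82), (12, 69, 107), (13, 104, 88), (16, 32, 119), (18, 12, 103), (23, 20, 116)]
210 [(24, 14, 176), (27, 18, 127), (13, 128, 182), (13, 126, 195), (14, 130, 188), (11, 57, 157), (22, 17, 161), (21, 15, 170)]
220 [(9, 15, 168), (0, 12, 154), (13, 130, 181), (14, 123, 197), (14, 128, 188), (13, 73, 151), (30, 15, 116), (30, 16, 130)]
230 [(17, 23, 101), (20, 21, 111), (13, 128, 181), (14, 126, 195), (13, 125, 188), (12, 116, 130), (23, 9, 111), (30, 18, 98)]
238 [(25, 18, 85), (24, 31, 81), (13, 128, 179), (13, 127, 193), (13, 131, 185), (11, 118, 128), (34, 23, 78), (19, 22, 91)]
244 [(23, 17, 197), (25, 14, 198), (23, 16, 196), (23, 17, 191), (22, 16, 173), (22, 14, 198), (19, 18, 198), (24, 18, 198)]
```

Call:
drive_tool:
  commands:
    - [[-17, -2, 15], [0, 0, 0], 0.5]
    - [[-16.6, -1.9, 15], [0, 0, 0], 0.5]
    - [[0, 0, 40], [0, 0, 0], 0.5]
    - [[0, 0, 40], [0, 0, 0], 0.5]
    - [[0, 0, 35], [0, 0, 0], 0.5]
    - [[0, 0, 20], [0, 0, 0], 0.5]
    - [[0, 0, 14], [0, 0, 0], 0.5]
    - [[0, 0, 0], [0, 0, 0], 0.3]
    - [[0, 0, 0], [0, 0, 0], 0]
    - [[0, 0, 0], [0, 0, 0], 0]
    - [[0, 0, 0], [0, 0, 0], 0]
    - [[0, 0, 0], [0, 0, 0], 0]
  newtons: 80

```text
time_s: 22.28
tool_pos: [522.5, 226.6, 73.6]
eef_rot: [3.141, 0.001, 2.95]
force: [0.3, 0.1, -2.1]
opening: 11.2
finger_force: 78.0
```

Run:
```python
from h import *
p0=np.array([522.5,226.6,183.6]); y0=2.95; p1=np.array([400.1,-198,170]); y1=1.447; n=19
s=np.linspace(0,1,n+1); s=s*s*(3-2*s)*.6+.4*s
for i in range(n):
    a,b=s[i],s[i+1]; print([R.from_euler('xyz',[np.pi,0,y0+(y1-y0)*a]).inv().apply((p1-p0)*(b-a)).round(1).tolist(),[0,0,round(-(y1-y0)*(b-a),3)],0],end=', ')
```

```text
[[1.0, -11.4, 0.4], [0, 0, np.float64(0.039)], 0], [[0.8, -15.4, 0.5], [0, 0, np.float64(0.052)], 0], [[-0.0, -18.9, 0.6], [0, 0, np.float64(0.064)], 0], [[-1.4, -21.8, 0.7], [0, 0, np.float64(0.074)], 0], [[-3.4, -24.2, 0.8], [0, 0, np.float64(0.083)], 0], [[-5.9, -25.8, 0.8], [0, 0, np.float64(0.09)], 0], [[-8.7, -26.8, 0.9], [0, 0, np.float64(0.096)], 0], [[-11.7, -26.9, 0.9], [0, 0, np.float64(0.1)], 0], [[-14.6, -26.2, 0.9], [0, 0, np.float64(0.102)], 0], [[-17.3, -24.7, 0.9], [0, 0, np.float64(0.103)], 0], [[-19.6, -22.7, 0.9], [0, 0, np.float64(0.102)], 0], [[-21.3, -20.1, 0.9], [0, 0, np.float64(0.1)], 0], [[-22.3, -17.1, 0.9], [0, 0, np.float64(0.096)], 0], [[-22.5, -14.1, 0.8], [0, 0, np.float64(0.09)], 0], [[-21.8, -11.0, 0.8], [0, 0, np.float64(0.083)], 0], [[-20.3, -8.2, 0.7], [0, 0, np.float64(0.074)], 0], [[-17.9, -5.8, 0.6], [0, 0, np.float64(0.064)], 0], [[-14.9, -3.8, 0.5], [0, 0, np.float64(0.052)], 0], [[-11.2, -2.2, 0.4], [0, 0, np.float64(0.039)], 0],
```

Call:
drive_tool:
  commands:
    - [[0, 0, -6], [0, 0, 0], 0]
    - [[0, 0, -12], [0, 0, 0], 0]
    - [[0, 0, -20], [0, 0, 0], 0]
    - [[0, 0, -25], [0, 0, 0], 0]
    - [[0, 0, -25], [0, 0, 0], 0]
    - [[0, 0, -16], [0, 0, 0], 0]
    - [[0, 0, -6], [0, 0, 0], 0]
    - [[0, 0, 0], [0, 0, 0], 0]
    - [[0, 0, 0], [0, 0, 0], 0]

```text
time_s: 23.4
tool_pos: [521.6, 226.2, 182.1]
eef_rot: [-3.141, -0.002, 2.95]
force: [0.1, 0.8, -3.4]
opening: 10.7
finger_force: 78.0
```

Call:
drive_tool:
  commands:
    - [[1, -11.4, 0.4], [0, 0, 0.039], 0]
    - [[0.8, -15.4, 0.5], [0, 0, 0.052], 0]
    - [[0, -18.9, 0.6], [0, 0, 0.064], 0]
    - [[-1.4, -21.8, 0.7], [0, 0, 0.074], 0]
    - [[-3.4, -24.2, 0.8], [0, 0, 0.083], 0]
    - [[-5.9, -25.8, 0.8], [0, 0, 0.09], 0]
    - [[-8.7, -26.8, 0.9], [0, 0, 0.096], 0]
    - [[-11.7, -26.9, 0.9], [0, 0, 0.1], 0]
    - [[-14.6, -26.2, 0.9], [0, 0, 0.102], 0]
    - [[-17.3, -24.7, 0.9], [0, 0, 0.103], 0]
    - [[-19.6, -22.7, 0.9], [0, 0, 0.102], 0]
    - [[-21.3, -20.1, 0.9], [0, 0, 0.1], 0]
    - [[-22.3, -17.1, 0.9], [0, 0, 0.096], 0]
    - [[-22.5, -14.1, 0.8], [0, 0, 0.09], 0]
    - [[-21.8, -11, 0.8], [0, 0, 0.083], 0]
    - [[-20.3, -8.2, 0.7], [0, 0, 0.074], 0]
    - [[-17.9, -5.8, 0.6], [0, 0, 0.064], 0]
    - [[-14.9, -3.8, 0.5], [0, 0, 0.052], 0]
    - [[-11.2, -2.2, 0.4], [0, 0, 0.039], 0]
    - [[0, 0, 0], [0, 0, 0], 0]

```text
time_s: 25.9
tool_pos: [399.4, -198.9, 169.3]
eef_rot: [3.141, 0.0, 1.445]
force: [1.1, 1.0, -3.8]
opening: 11.2
finger_force: 78.1
```

Run:
```python
from h import *
t=T(); print(t,get_obs()['force'],get_obs()['q'].round(2))
# box blobs from this view: verify lid top edge / box front rim via wrist image
im=shot("wrist","w15"); print(lidangle(im,t,np.arange(1.3,1.72,.02)))
# plan: tip path in box frame
o=R.from_euler('z',BOX[2]); y1=1.447
def tcp(phi,tx,tz):
    f=-78*np.cos(phi)+30.6*np.sin(phi); h=78*np.sin(phi)+30.6*np.cos(phi)
    return o.apply([tx+f,-27,tz+h])+[BOX[0],BOX[1],0]
ph=np.radians([0,0,5,10,15,20,25,30,34,38,41,43,45]); tz=[85,85,82,78,74,68,62,57,54,52,51,50,50]
p,r=t[0],R.from_euler('xyz',t[1])
for i in range(1,len(ph)):
    q=tcp(ph[i],-42,tz[i]); rq=R.from_euler('xyz',[np.pi,0,y1])*R.from_rotvec([ph[i],0,0])
    print([r.inv().apply(q-p).round(1).tolist(),(r.inv()*rq).as_rotvec().round(3).tolist(),0],q.round()); p,r=q,rq
```

```text
(array([ 399.38254359, -198.86890612,  169.32825385]), array([3.14137117e+00, 5.87628909e-05, 1.44469634e+00])) [ 1.05830758  1.02266842 -3.82824049] [-0.62  0.1   1.81  0.    1.22 -0.49]
[(1.58, 376), (1.6, 354), (1.56, 342), (1.62, 331)]
[[1.0, 0.6, 53.7], [0.0, 0.0, -0.002], 0] [ 400. -198.  116.]
[[-0.0, 3.0, -3.7], [0.087, 0.0, 0.0], 0] [ 403. -198.  119.]
[[-0.0, 3.3, -2.7], [0.087, -0.0, -0.0], 0] [ 407. -199.  122.]
[[-0.0, 3.7, -2.7], [0.087, -0.0, -0.0], 0] [ 411. -199.  124.]
[[-0.0, 4.5, -0.9], [0.087, -0.0, 0.0], 0] [ 415. -200.  123.]
[[-0.0, 5.0, -1.0], [0.087, 0.0, 0.0], 0] [ 420. -200.  123.]
[[-0.0, 5.1, -2.2], [0.087, 0.0, -0.0], 0] [ 426. -201.  123.]
[[-0.0, 3.8, -2.8], [0.07, 0.0, 0.0], 0] [ 430. -202.  123.]
[[-0.0, 3.4, -3.7], [0.07, 0.0, 0.0], 0] [ 435. -202.  124.]
[[-0.0, 2.3, -3.3], [0.052, 0.0, -0.0], 0] [ 439. -203.  125.]
[[-0.0, 1.8, -1.9], [0.035, 0.0, 0.0], 0] [ 442. -203.  126.]
[[-0.0, 1.1, -2.7], [0.035, -0.0, -0.0], 0] [ 444. -203.  127.]
```

Call:
drive_tool:
  commands:
    - [[0.5, 0.3, 14], [0, 0, 0], 0]
    - [[0.5, 0.3, 22], [0, 0, 0], 0]
    - [[0, 0, 14], [0, 0, 0], 0]
    - [[0, 0, 4], [0, 0, 0], 0]
    - [[0, 3, -3.7], [0.087, 0, 0], 0]
    - [[0, 3.3, -2.7], [0.087, 0, 0], 0]
    - [[0, 3.7, -2.7], [0.087, 0, 0], 0]
    - [[0, 4.5, -0.9], [0.087, 0, 0], 0]
    - [[0, 5, -1], [0.087, 0, 0], 0]
    - [[0, 5.1, -2.2], [0.087, 0, 0], 0]
    - [[0, 3.8, -2.8], [0.07, 0, 0], 0]

```text
time_s: 27.32
tool_pos: [432.7, -201.5, 122.1]
eef_rot: [-2.551, 0.0, 1.447]
force: [0.1, -0.4, -3.9]
opening: 10.7
finger_force: 78.6
```

Call:
drive_tool:
  commands:
    - [[0, 3.4, -3.7], [0.07, 0, 0], 0]
    - [[0, 2.3, -3.3], [0.052, 0, 0], 0]
    - [[0, 1.8, -1.9], [0.035, 0, 0], 0]
    - [[0, 1.1, -2.7], [0.035, 0, 0], 0]
    - [[0, 0, 0], [0, 0, 0], 0]
    - [[0, 0, 0], [0, 0, 0], 0]
    - [[0, 0, 0], [0, 0, 0], 0]
    - [[0, 0, 0], [0, 0, 0], 0]

```text
time_s: 28.32
tool_pos: [444.3, -202.8, 127.0]
eef_rot: [-2.358, 0.0, 1.446]
force: [0.1, 0.4, -2.6]
opening: 10.8
finger_force: 78.8
```

Call:
drive_tool:
  commands:
    - [[0, 0, 0], [-0.1, 0, 0], 0]
    - [[0, 0, 0], [0.12, 0, 0], 0]
    - [[0, 0, 0], [-0.12, 0, 0], 0]
    - [[0, 0, 0], [0.14, 0, 0], 0]
    - [[0, 2, 0], [-0.1, 0, 0], 0]
    - [[0, -2, 0], [0.11, 0, 0], 0]
    - [[0, 0, 0], [0, 0, 0], 0]
    - [[0, 0, 0], [0, 0, 0], 0]
    - [[0, 0, 0], [0, 0, 0], 0]

```text
time_s: 29.45
tool_pos: [444.2, -202.8, 127.2]
eef_rot: [-2.309, 0.0, 1.446]
force: [0.0, 0.5, -2.3]
opening: 10.7
finger_force: 80.2
```

Run:
```python
from h import *
F=[]
for i in range(8):
    im=read_camera("wrist")[...,::-1]; F.append(get_obs()['force'][2])
print(np.mean(F),np.std(F)); t=T(); print(t); im=shot("wrist","w16")
# ascii of bay region in box frame, floor z=5+7
o=R.from_euler('z',BOX[2]); g=im.astype(int)
for bx in range(64,-64,-8):
    row=''
    for by in range(88,-92,-6):
        u,v=proj("wrist",o.apply([bx,by,12])+[BOX[0],BOX[1],0],t)[0].astype(int)
        row+='%3d '%(g[v,u].sum()//8) if 0<=u<640 and 0<=v<400 else ' -- '
    print(bx,row)
```

```text
-2.4183104209414212 0.658993014205807
(array([ 444.3339239 , -202.79501479,  126.59886715]), array([-2.30795767e+00,  1.56245719e-04,  1.44662375e+00]))
64  --  --  --  --  --  --  --  --  --  --  --  --  --  --  --  --  --  --  --  --  --  --  53  54  52  53  54  52  53  54 
56  --  --  --  --  --  --  --  --  --  --  --  --  --  --  --  31  38  62  62  66  64  62  62  60  58  62  59  37  32  27 
48  --  --  --  --  --  --  --  --  40  30  35  35  36  37  37  33  37  63  60  66  62  62  63  63  59  61  59  37  31  28 
40  --  38  45  45  45  38  36  37  42  36  38  35  39  40  34  37  35  67  64  61  67  62  57  59  59  61  62  37  33  27 
32  21  30  44  42  44  43  50  58  46  37  37  45  42  43  42  44  65  61  65  63  62  62  62  60  59  58  62  33  32  26 
24  21  37  44  46  45  67  47  50  47  39  39  47  45  48  44  44  65  62  63  60  64  64  66  61  64  64  63  36  30  26 
16  25  40  45  49  66  67  68  66  47  36  33  45  47  46  45  44  59  64  60  60  59  58  60  60  65  59  57  36  33  28 
8  31  43  49  60  71  68  70  65  49  34  35  46  46  50  48  48  41  76  80  
[... 339 characters left out ...]
 47  53  59  47  63  57  63  55  58  60  57  59  63  62  62  64  38  36  27 
-24  36  62  62  68  78  67  67  70  45  41  39  49  54  60  38  45  64  59  65  84  57  60  59  60  61  59  61  37  34  26 
-32  33  61  65  72  81  70  72  84  47  45  41  53  50  47  45  40  35  60  63  58  59  57  58  63  59  61  63  38  35  24 
-40  29  59  67  69  72  71  66  64  47  40  41  50  48  44  48  37  35  36  41  38  37  31  61  61  66  59  59  39  36  25 
-48  27  60  69  71  68  65  50  65  49  46  44  49  49  46  47  34  36  41  61  63  49  36  63  62  62  62  62  37  32  25 
-56  27  56  51  59  57  48  55  52  42  42  41  44  41  38  41  40  34  50  48  36  36  32  37  45  40  47  45  37  47  25
```

```bash
cat >> h.py <<'E'
def bay(im,t,show=True):
    o=R.from_euler('z',BOX[2]); xs=np.arange(60,-62,-1); ys=np.arange(34,-90,-1)
    G=np.array([[ [x,y,12] for y in ys] for x in xs],float); q=proj("wrist",o.apply(G.reshape(-1,3))+[BOX[0],BOX[1],0],t).astype(np.float32).reshape(len(xs),len(ys),2)
    r=cv2.remap(im,q[...,0],q[...,1],cv2.INTER_LINEAR); h=cv2.cvtColor(r,cv2.COLOR_BGR2HSV)
    m=cv2.morphologyEx((h[...,1]<70).astype(np.uint8),cv2.MORPH_OPEN,np.ones((3,3)))
    if show:
        for i in range(0,len(xs),4): print('%4d '%xs[i]+''.join('#' if m[i,j] else '.' for j in range(0,len(ys),2)))
    n,l,s,c=cv2.connectedComponentsWithStats(m); print([(int(xs[int(c[k][1])]),int(ys[int(c[k][0])]),int(s[k][4])) for k in range(1,n) if s[k][4]>15])
E
python3 - <<'E'
from h import *
bay(cv2.imread("pics/w16.png"),np.load("pics/w16.npy"))
E
```

```text
60 ########################......................................
  56 #########################################################.....
  52 #########################################################.....
  48 ..#######################################################.....
  44 ..#######################################################.....
  40 ..#######################################################.....
  36 ..#######################################################.....
  32 ..#######################################################.....
  28 ..#######################################################.....
  24 ...######################################################.....
  20 ...######################################################.....
  16 ...######################################################.....
  12 ...######################################################.....
   8 ...######################################################.....
   4 ...######################################################.....
   0 ...######################################################.....
  -4 ...######
[... 355 characters left out ...]
#################################.....
 -28 ...######################################################.....
 -32 ...######################################################.....
 -36 ...######################################################.....
 -40 ...######################################################.....
 -44 ...######################################################.....
 -48 ...######################################################.....
 -52 ...######################################################.....
 -56 ..............................................................
 -60 .......................###..........................###.......
[(3, -24, 12546), (-59, -72, 29), (-59, -13, 21)]
```

```bash
cat >> h.py <<'E'
def bay2(im,t,x0=56,x1=-56,y0=29,y1=-82):
    o=R.from_euler('z',BOX[2]); xs=np.arange(x0,x1,-1); ys=np.arange(y0,y1,-1)
    G=np.array([[ [x,y,12] for y in ys] for x in xs],float); q=proj("wrist",o.apply(G.reshape(-1,3))+[BOX[0],BOX[1],0],t).astype(np.float32).reshape(len(xs),len(ys),2)
    r=cv2.remap(im,q[...,0],q[...,1],cv2.INTER_LINEAR); v=cv2.GaussianBlur(cv2.cvtColor(r,cv2.COLOR_BGR2GRAY),(3,3),0).astype(int)
    for i in range(0,len(xs),4): print('%4d '%xs[i]+''.join("%x"%min(15,v[i,j]//17) for j in range(0,len(ys),2)))
E
python3 - <<'E'
from h import *
bay2(cv2.imread("pics/w16.png"),np.load("pics/w16.npy"))
E
```

```text
56 000000000001234556569a99999aaaaa99999aa99a999a9999855554
  52 0011445556566655555589999999a99999999a999a999a9999855554
  48 55555555555555555555799a9aaaa99999999a99aa99999999965554
  44 5555555555555555565569999aa9999a999999999999aa9999855554
  40 655556666665555555569aa99aaa99aaa99999a99a99a99999855554
  36 5566777777767677777abaa99a9999aaa99999999999999aa9865554
  32 667776767677777778aaaaa999999999999999999998999999865554
  28 66777776777777778aaaaa99999999aaaaaaa9999999999999755554
  24 667777777777766779aaa9999aa99aaa99aaaaaa99a9aa9999855554
  20 5567677776667777aaaa99999aa999a999a99aaa9999aaa999855554
  16 55677777776667778a999aa999aa99999999999999aaa99999965655
  12 55677776677677778a98789a8999757abbbaa999999a999999975555
   8 55677777777777777a779bcccb98669bcdccaa999999999aaa855655
   4 566777777777777779879bcccba98679bbbba99a9999999999855555
   0 56777777777777779aa9889aa9999988899aa99a9a9aa999aa965665
  -4 56777777777777778899999a9a98779bbba9999a9999999999865555
  -8 56677777777777779abcba999aa77abcdc88999a99aa9aa999865565
 -12 6667777777777778976acba999aa89bbccba999999999a9999865665
 -16 6677777899877778878bba99888999999999999999999999a9975655
 -20 66778899aa9977789999998689bbb999999a99999999a99999976665
 -24 667777899998677799a999769bcddb89999a99999999999999866655
 -28 667778877777777777899aa98abccbaa999999999999999999965555
 -32 677877777777777655555799a9999999998899999999999999975555
 -36 6677778777777777655556899888999a867999999999999a99976555
 -40 66777777777777765555555666556666556999999aa9999999866655
 -44 667777777777777655555567768865555569a9999999999999966555
 -48 777777777777776555555678998999866558a9999999999999975555
 -52 98777777777777667999767789898877755899999999999a99985555
```

Run:
```python
from h import *
t=T(); p,r=t[0],R.from_euler('xyz',t[1])
o=R.from_euler('z',BOX[2])
def tcp(phi,tx,tz):
    f=-78*np.cos(phi)+30.6*np.sin(phi); h=78*np.sin(phi)+30.6*np.cos(phi)
    return o.apply([tx+f,-27,tz+h])+[BOX[0],BOX[1],0]
ph=np.radians([38,28,18,8,0]); tz=[60,72,82,92,105]
for a,z in zip(ph,tz):
    q=tcp(a,-42,z); rq=R.from_euler('xyz',[np.pi,0,1.447])*R.from_rotvec([a,0,0])
    print([r.inv().apply(q-p).round(1).tolist(),(r.inv()*rq).as_rotvec().round(3).tolist(),0],end=', '); p,r=q,rq
print(p)
p0=p; y0=1.447; p1=np.array([522.5,226.6,183.6]); y1=2.95; n=15
s=np.linspace(0,1,n+1); s=s*s*(3-2*s)*.5+.5*s
for i in range(n):
    a,b=s[i],s[i+1]; d=(p1-p0)*(b-a); print([R.from_euler('xyz',[np.pi,0,y0+(y1-y0)*a]).inv().apply(d).round(1).tolist(),[0,0,round(float(-(y1-y0)*(b-a)),3)],0],end=', ')
```

```text
[[-0.6, -10.3, 3.0], [-0.171, -0.0, -0.0], 0], [[0.0, -11.5, 4.6], [-0.175, 0.0, 0.0], 0], [[0.0, -8.8, 5.2], [-0.175, 0.0, -0.0], 0], [[0.0, -7.2, 4.5], [-0.175, 0.0, 0.0], 0], [[0.0, -5.3, -1.7], [-0.14, 0.0, 0.0], 0], [ 400.08195171 -197.95079301  135.6       ]
[[17.3, 2.7, -1.9], [0, 0, -0.06], 0], [[22.1, 4.9, -2.5], [0, 0, -0.077], 0], [[25.8, 7.8, -2.9], [0, 0, -0.092], 0], [[28.3, 11.5, -3.3], [0, 0, -0.104], 0], [[29.4, 15.6, -3.6], [0, 0, -0.113], 0], [[29.0, 20.0, -3.8], [0, 0, -0.12], 0], [[27.3, 24.1, -4.0], [0, 0, -0.124], 0], [[24.4, 27.5, -4.0], [0, 0, -0.125], 0], [[20.5, 30.0, -4.0], [0, 0, -0.124], 0], [[16.1, 31.3, -3.8], [0, 0, -0.12], 0], [[11.6, 31.2, -3.6], [0, 0, -0.113], 0], [[7.3, 29.6, -3.3], [0, 0, -0.104], 0], [[3.7, 26.7, -2.9], [0, 0, -0.092], 0], [[1.1, 22.6, -2.5], [0, 0, -0.077], 0], [[-0.5, 17.5, -1.9], [0, 0, -0.06], 0],
```

Call:
drive_tool:
  commands:
    - [[-0.6, -10.3, 3], [-0.171, 0, 0], 0]
    - [[0, -11.5, 4.6], [-0.175, 0, 0], 0]
    - [[0, -8.8, 5.2], [-0.175, 0, 0], 0]
    - [[0, -7.2, 4.5], [-0.175, 0, 0], 0]
    - [[0, -5.3, -1.7], [-0.14, 0, 0], 0]
    - [[17.3, 2.7, -1.9], [0, 0, -0.06], 0]
    - [[22.1, 4.9, -2.5], [0, 0, -0.077], 0]
    - [[25.8, 7.8, -2.9], [0, 0, -0.092], 0]
    - [[28.3, 11.5, -3.3], [0, 0, -0.104], 0]
    - [[29.4, 15.6, -3.6], [0, 0, -0.113], 0]
    - [[29, 20, -3.8], [0, 0, -0.12], 0]
    - [[27.3, 24.1, -4], [0, 0, -0.124], 0]
    - [[24.4, 27.5, -4], [0, 0, -0.125], 0]
    - [[20.5, 30, -4], [0, 0, -0.124], 0]
    - [[16.1, 31.3, -3.8], [0, 0, -0.12], 0]
    - [[11.6, 31.2, -3.6], [0, 0, -0.113], 0]
    - [[7.3, 29.6, -3.3], [0, 0, -0.104], 0]
    - [[3.7, 26.7, -2.9], [0, 0, -0.092], 0]
    - [[1.1, 22.6, -2.5], [0, 0, -0.077], 0]
    - [[-0.5, 17.5, -1.9], [0, 0, -0.06], 0]

```text
time_s: 32.4
tool_pos: [521.4, 227.0, 183.2]
eef_rot: [-3.14, -0.0, 2.955]
force: [-0.2, -0.4, -2.7]
opening: 10.6
finger_force: 80.2
```

Call:
drive_tool:
  commands:
    - [[0, 0, 0], [0, 0, 0], 0]
    - [[0, 0, 0], [0, 0, 0], 0]

```text
time_s: 32.65
tool_pos: [521.6, 225.7, 183.2]
eef_rot: [-3.14, 0.001, 2.951]
force: [0.4, -0.4, -3.2]
opening: 11.1
finger_force: 80.2
```

Run:
```python
from h import *
print(T(), get_obs()['force'])
go([522.5,226.4,180],2.95,1)
F=[]
for i in range(4): read_camera("wrist"); F.append(get_obs()['force'][2])
print(np.mean(F))
```

```text
(array([521.58907339, 225.6772567 , 183.20161307]), array([-3.14003909e+00,  8.59596690e-04,  2.95092303e+00])) [ 0.44018267 -0.44328148 -3.17023884]
[[np.float64(-0.8), np.float64(0.9), np.float64(3.2)], [np.float64(-0.002), np.float64(0.001), np.float64(0.001)]]
-2.9338799559486777
```

Call:
drive_tool:
  commands:
    - [[-0.8, 0.9, 15], [0, 0, 0], 0]
    - [[0, 0, 25], [0, 0, 0], 0]
    - [[0, 0, 25], [0, 0, 0], 0]
    - [[0, 0, 18], [0, 0, 0], 0]
    - [[0, 0, 12], [0, 0, 0], 0]
    - [[0, 0, 8], [0, 0, 0], 0]
    - [[0, 0, 4], [0, 0, 0], 0]
    - [[0, 0, 2], [0, 0, 0], 0]
    - [[0, 0, 0], [0, 0, 0], 0]

```text
time_s: 33.98
tool_pos: [523.7, 227.4, 74.8]
eef_rot: [3.141, 0.003, 2.952]
force: [0.3, -0.4, -2.0]
opening: 10.8
finger_force: 80.1
```

Call:
drive_tool:
  commands:
    - [[0, 0, 1.3], [0, 0, 0], 0]
    - [[0, 0, 0], [0, 0, 0], 0]

```text
time_s: 34.22
tool_pos: [523.9, 227.4, 73.6]
eef_rot: [3.141, 0.003, 2.952]
force: [0.2, 0.0, -2.4]
opening: 10.5
finger_force: 80.5
```

Call:
drive_tool:
  commands:
    - [[0, 0, 0.8], [0, 0, 0], 0]
    - [[0, 0, 0], [0, 0, 0], 0.4]
    - [[0, 0, 0], [0, 0, 0], 0.4]
    - [[0, 0, 0], [0, 0, 0], 0.4]
    - [[0, 0, -20], [0, 0, 0], 0.4]
    - [[0, 0, -40], [0, 0, 0], 0.4]
    - [[0, 0, -45], [0, 0, 0], 0.4]
    - [[14, 0, -45], [0, 0, 0], 0.4]
    - [[18, 0, -30], [0, 0, 0], 0.4]
    - [[0, 0, 0], [0, 0, 0], 0.4]
    - [[0, 0, 0], [0, 0, 0], 0]

```text
time_s: 35.6
tool_pos: [491.5, 233.1, 251.4]
eef_rot: [-3.141, 0.001, 2.952]
force: [-0.3, 0.8, -1.2]
opening: 16.9
finger_force: 0.0
```

Run:
```python
from h import *
t5=np.load("pics/w5.npy"); print("w5 top row",ray("wrist",(325,0),0,t5),ray("wrist",(455,10),0,t5),ray("wrist",(100,8),0,t5))
print("rack bottom",ray("side",SD(290,72),0),ray("side",SD(225,50),0), "paper",ray("side",SD(340,45),0))
t=T(); im=shot("wrist","w17"); print(t)
hsv=cv2.cvtColor(im,cv2.COLOR_BGR2HSV); m=((hsv[...,1]>80)&(hsv[...,0]<24)).astype(np.uint8)
n,l,st,c=cv2.connectedComponentsWithStats(m)
pc=proj("wrist",[522.2,225.7,133],t)[0]; print("pred",pc)
for k in range(1,n):
    if st[k][4]>150 and np.hypot(*(c[k]-pc))<40:
        ys,xs=np.where(l==k); mr=cv2.minAreaRect(np.c_[xs,ys].astype(np.float32)); print(st[k],mr, ray("wrist",mr[0],133,t))
        e=[np.round(ray("wrist",p,133,t),1) for p in cv2.boxPoints(mr)]; print(e)
```

```text
w5 top row [ 689.94561153 -212.04934529] [ 667.52416159 -315.95860069] [710.90780733 -29.84075172]
rack bottom [ 701.81841499 -279.297128  ] [ 786.29682237 -327.5044749 ] paper [ 666.47217625 -365.40153256]
(array([491.47628192, 233.14059555, 251.36000345]), array([-3.14084624e+00,  1.20543884e-03,  2.95166880e+00]))
pred [321.77167994 218.30744623]
[319 198  12  42 422] ((324.5, 218.5), (41.0, 11.0), 90.0) [522.96893424 228.54408472]
[array([499.5, 227.1]), array([501.7, 238.5]), array([547.4, 230. ]), array([545.1, 218.1])]
```

Run:
```python
from h import *
o=R.from_euler('z',BOX[2]); B=lambda x,z:o.apply([x,40,z])+[BOX[0],BOX[1],0]
t=T(); y0=t[1][2]; y1=np.pi-.124; n=12; d=(B(102,225)-t[0])/n; dy=(y1-y0)/n
print(round(-dy,4)); print([R.from_euler('xyz',[np.pi,0,y0+i*dy]).inv().apply(d).round(1).tolist() for i in range(n)])
# closing path in tool axes (tool x = -box x, tool z down)
th=np.r_[1.62,np.linspace(1.5,0,16)]; s=95; bx=64-s*np.cos(th)+6*np.sin(th)+11; z=46.5+s*np.sin(th)+6*np.cos(th)-30
print(bx[0],z[0]); print(np.c_[-np.diff(bx),np.zeros(16),-np.diff(z)].round(1).tolist()); print(z.round())
```

```text
-0.0055
[[-17.4, -29.9, 2.1], [-17.2, -30.0, 2.1], [-17.1, -30.1, 2.1], [-16.9, -30.2, 2.1], [-16.7, -30.3, 2.1], [-16.6, -30.4, 2.1], [-16.4, -30.5, 2.1], [-16.2, -30.6, 2.1], [-16.1, -30.6, 2.1], [-15.9, -30.7, 2.1], [-15.7, -30.8, 2.1], [-15.6, -30.9, 2.1]]
85.66520154266935 111.08992269821476
[[11.4, 0.0, -0.6], [9.5, 0.0, 0.5], [9.4, 0.0, 1.5], [9.2, 0.0, 2.4], [8.9, 0.0, 3.3], [8.5, 0.0, 4.2], [8.1, 0.0, 5.0], [7.5, 0.0, 5.8], [6.9, 0.0, 6.5], [6.2, 0.0, 7.2], [5.5, 0.0, 7.8], [4.7, 0.0, 8.3], [3.8, 0.0, 8.7], [2.9, 0.0, 9.1], [2.0, 0.0, 9.3], [1.1, 0.0, 9.5]]
[111. 112. 111. 110. 107. 104. 100.  95.  89.  82.  75.  67.  59.  50.
  41.  32.  22.]
```

Call:
drive_tool:
  commands:
    - [[-17.4, -29.9, 2], [0, 0, -0.0055], 0]
    - [[-17.2, -30, 2], [0, 0, -0.0055], 0]
    - [[-17.1, -30.1, 2], [0, 0, -0.0055], 0]
    - [[-16.9, -30.2, 2], [0, 0, -0.0055], 0]
    - [[-16.7, -30.3, 2], [0, 0, -0.0055], 0]
    - [[-16.6, -30.4, 2], [0, 0, -0.0055], 0]
    - [[-16.4, -30.5, 2], [0, 0, -0.0055], 0]
    - [[-16.2, -30.6, 2], [0, 0, -0.0055], 0]
    - [[-16.1, -30.6, 2], [0, 0, -0.0055], 0]
    - [[-15.9, -30.7, 2], [0, 0, -0.0055], 0]
    - [[-15.7, -30.8, 2], [0, 0, -0.0055], 0]
    - [[-15.6, -30.9, 2], [0, 0, -0.0055], 0]
    - [[0, 0, 0], [0, 0, 0], 0]
    - [[0, 0, 40], [0, 0, 0], 0]
    - [[0, 0, 40], [0, 0, 0], 0]
    - [[0, 0, 32], [0, 0, 0], 0]
    - [[0, 0, 0], [0, 0, 0], 0]

```text
time_s: 37.78
tool_pos: [626.3, -156.8, 112.8]
eef_rot: [3.139, -0.007, 3.018]
force: [0.2, 0.4, 0.1]
opening: -0.2
finger_force: 0.0
```

Call:
drive_tool:
  commands:
    - [[13.5, 0, 1], [0, 0, 0], 0]
    - [[11.4, 0, -0.6], [0, 0, 0], 0]
    - [[9.5, 0, 0.5], [0, 0, 0], 0]
    - [[9.4, 0, 1.5], [0, 0, 0], 0]
    - [[9.2, 0, 2.4], [0, 0, 0], 0]
    - [[8.9, 0, 3.3], [0, 0, 0], 0]
    - [[8.5, 0, 4.2], [0, 0, 0], 0]
    - [[8.1, 0, 5], [0, 0, 0], 0]
    - [[7.5, 0, 5.8], [0, 0, 0], 0]

```text
time_s: 38.9
tool_pos: [543.2, -147.8, 92.9]
eef_rot: [3.142, 0.001, 3.018]
force: [0.4, 0.1, 0.7]
opening: -0.1
finger_force: 0.4
```

Run:
```python
from h import *
t=T(); im=shot("wrist","w18"); print(lidangle(im,t,np.arange(.2,1.7,.02)))
b=R.from_euler('z',-BOX[2]).apply(t[0]-[BOX[0],BOX[1],0]); print(b)
```

```text
[(0.88, 235), (0.86, 223), (0.9, 187), (0.84, 134)]
[15.76478484 40.50292913 92.90578904]
```

Call:
drive_tool:
  commands:
    - [[6.9, 0, 6.5], [0, 0, 0], 0]
    - [[6.2, 0, 7.2], [0, 0, 0], 0]
    - [[5.5, 0, 7.8], [0, 0, 0], 0]
    - [[4.7, 0, 8.3], [0, 0, 0], 0]
    - [[3.8, 0, 8.7], [0, 0, 0], 0]
    - [[2.9, 0, 9.1], [0, 0, 0], 0]
    - [[2, 0, 9.3], [0, 0, 0], 0]

```text
time_s: 39.83
tool_pos: [512.0, -143.9, 35.8]
eef_rot: [3.142, 0.002, 3.018]
force: [-0.6, -0.4, 0.3]
opening: 0.4
finger_force: 0.3
```

Run:
```python
from h import *
t=T(); im=shot("wrist","w19"); print(lidangle(im,t,np.arange(-.04,.9,.02)))
```

```text
[(0.14, 98), (0.12, 74), (0.16, 63), (0.18, 17)]
```

Nearly shut (0.14 rad). Press on down gently until force shows.

Call:
drive_tool:
  commands:
    - [[0, 0, 5], [0, 0, 0], 0]
    - [[0, 0, 4], [0, 0, 0], 0]
    - [[0, 0, 2], [0, 0, 0], 0]
    - [[0, 0, 1], [0, 0, 0], 0]

```text
time_s: 40.38
tool_pos: [512.4, -144.0, 24.5]
eef_rot: [-3.141, 0.002, 3.018]
force: [-0.3, -0.0, 0.0]
opening: 0.3
finger_force: 0.2
```

Call:
drive_tool:
  commands:
    - [[0, 0, 1.5], [0, 0, 0], 0]
    - [[0, 0, 1], [0, 0, 0], 0]
    - [[0, 0, 1], [0, 0, 0], 0]

```text
time_s: 40.75
tool_pos: [512.5, -144.0, 23.0]
eef_rot: [-3.141, 0.003, 3.018]
force: [-5.1, 1.6, 18.3]
opening: 0.4
finger_force: 9.7
```

Run:
```python
from h import *
t=T(); im=shot("wrist","w20"); print(lidangle(im,t,np.arange(-.04,.3,.01)),get_obs()['force'])
```

```text
[(0.0, 91), (-0.01, 86), (-0.02, 74), (0.01, 73)] [-3.11531982  1.64753774 13.5746307 ]
```

Call:
drive_tool:
  commands:
    - [[0, 0, -10], [0, 0, 0], 0]
    - [[0, 0, -40], [0, 0, 0], 0]
    - [[0, 0, -50], [0, 0, 0], 0]
    - [[0, 0, -50], [0, 0, 0], 0]
    - [[0, 0, -50], [0, 0, 0], 0]
    - [[0, 0, 0], [0, 0, 0], 0]
    - [[0, 0, 0], [0, 0, 0], 0]

```text
time_s: 41.68
tool_pos: [511.4, -143.7, 220.5]
eef_rot: [3.141, 0.001, 3.018]
force: [0.5, -0.2, 0.1]
opening: -0.3
finger_force: 0.0
```

Run:
```python
from h import *
t=T(); im=shot("wrist","w21"); print(t,lidangle(im,t,np.arange(-.04,.3,.01)))
for n,f in(("side","side0"),("scene","scene0")):
    a=shot(n,n+"9").astype(int); b=cv2.imread(f"pics/{f}.png").astype(int)
    d=(cv2.GaussianBlur(np.abs(a-b).sum(2).astype(np.float32),(5,5),0)>60).astype(np.uint8)
    k,l,s,c=cv2.connectedComponentsWithStats(d); print(n,[(s[i][:5].tolist()) for i in range(1,k) if s[i][4]>12])
```

```text
(array([ 511.42224828, -143.71064392,  220.50577119]), array([3.14146737e+00, 1.33214730e-03, 3.01755439e+00])) [(-0.02, 71), (-0.03, 71), (-0.01, 70), (0.0, 69)]
side [[366, 0, 110, 35, 1512], [434, 3, 52, 51, 803], [413, 26, 21, 54, 310], [310, 37, 38, 118, 2287], [346, 36, 72, 141, 1788], [449, 49, 8, 21, 84], [398, 61, 88, 208, 5337], [454, 72, 4, 12, 31], [455, 85, 6, 36, 99], [458, 127, 5, 20, 46], [460, 154, 4, 12, 31], [462, 167, 3, 7, 18], [456, 181, 9, 11, 66], [325, 188, 22, 22, 147], [491, 192, 15, 34, 346], [303, 211, 5, 4, 14], [308, 221, 20, 15, 224], [460, 223, 9, 11, 61], [340, 229, 8, 3, 16], [329, 235, 86, 19, 632], [470, 234, 5, 4, 16], [486, 238, 20, 18, 206], [293, 246, 6, 7, 19], [385, 252, 31, 44, 878], [407, 362, 9, 24, 127]]
scene [[321, 0, 103, 50, 2478], [421, 0, 128, 169, 5114], [504, 36, 16, 14, 112], [259, 42, 182, 296, 17052], [395, 136, 10, 14, 75], [372, 147, 4, 6, 21], [388, 173, 6, 5, 13], [296, 202, 9, 4, 25], [419, 243, 54, 72, 1540], [438, 326, 22, 11, 98]]
```

Run:
```python
from h import *
for n in("side0","side9","scene0","scene9"):
    im=cv2.imread(f"pics/{n}.png"); h=cv2.cvtColor(im,cv2.COLOR_BGR2HSV); o=n,
    x0,y0=(285,200) if 'side' in n else (285,195)
    roi=h[y0:y0+50,x0:x0+65]
    for nm,m in(("teal",(roi[...,0]>80)&(roi[...,0]<105)&(roi[...,1]>110)),("black",(roi[...,2]<60)&(roi[...,1]<140))):
        m=cv2.morphologyEx(m.astype(np.uint8),cv2.MORPH_OPEN,np.ones((3,3))); k,l,s,c=cv2.connectedComponentsWithStats(m)
        print(n,nm,[(s[i][4],(c[i]+[x0,y0]).round(1).tolist()) for i in range(1,k) if s[i][4]>20])
# bead-like bright blobs inside basket: mean brightness compare before/after in side view
```

```text
side0 teal [(np.int32(90), [300.8, 213.7])]
side0 black [(np.int32(85), [333.0, 220.5])]
side9 teal [(np.int32(85), [300.7, 213.7])]
side9 black [(np.int32(78), [332.8, 220.7])]
scene0 teal []
scene0 black []
scene9 teal []
scene9 black []
```

The pots are where they were, the lid is shut, and the basket is back in the tub. Handing in.

```bash
python3 -c "
from plant import *
print(finish_job())"
```

```text
the job is handed in; nothing more can be done
None
```

The job is handed in at about 42 s of the 72 s. I counted six beads in the large bay before shutting the lid. The lid now reads shut, the basket hangs within about 3 mm of where it was, and the pumice and flux pots have not moved. An early push on the lid reached roughly 108 N at the wrist; the limit is 120 N.

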